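Set the injector barrels in the V rack, scales up

TASK

Lift the keeper bar of the V-groove setting rack and move every injector barrel from the black cradle into a groove of its own, tip towards the stop rail. Turn each barrel in its groove until the flat with the scale faces straight up and slide it along until its tip touches the stop, so that all the tips stand in one even row, then swing the keeper fully down over the flats. Leave the other things on the bench where they are.

Things in the scene. Friction and masses are not known exactly. Their poses are not given: they have to be found in the camera images.
- barrel_a: Injector barrel, bare metal, 30 mm in diameter, 0.24 kg; one may be absent. Origin on its axis, own z along the axis to the tip. Along z: black hex collar, 37 mm over corners, -80 to -50 mm; plain round -50 to +46 mm (grip here); +46 to tip at +82 mm has a grey milled flat with a black scale, 20 mm wide, 11 mm from the axis. Own x is the flat's outward normal: flat up = own x up.
- barrel_a_tip (a point): Centre of that barrel's tip face, on its axis, 82 mm along its own z.
- barrel_b: Injector barrel, bare metal, 30 mm in diameter, 0.24 kg; one may be absent. Origin on its axis, own z along the axis to the tip. Along z: black hex collar, 37 mm over corners, -80 to -50 mm; plain round -50 to +46 mm (grip here); +46 to tip at +82 mm has a grey milled flat with a black scale, 20 mm wide, 11 mm from the axis. Own x is the flat's outward normal: flat up = own x up.
- barrel_b_tip (a point): Centre of that barrel's tip face, on its axis, 82 mm along its own z.
- barrel_c: Injector barrel, bare metal, 30 mm in diameter, 0.24 kg; one may be absent. Origin on its axis, own z along the axis to the tip. Along z: black hex collar, 37 mm over corners, -80 to -50 mm; plain round -50 to +46 mm (grip here); +46 to tip at +82 mm has a grey milled flat with a black scale, 20 mm wide, 11 mm from the axis. Own x is the flat's outward normal: flat up = own x up.
- barrel_c_tip (a point): Centre of that barrel's tip face, on its axis, 82 mm along its own z.
- barrel_d: Injector barrel, bare metal, 30 mm in diameter, 0.24 kg; one may be absent. Origin on its axis, own z along the axis to the tip. Along z: black hex collar, 37 mm over corners, -80 to -50 mm; plain round -50 to +46 mm (grip here); +46 to tip at +82 mm has a grey milled flat with a black scale, 20 mm wide, 11 mm from the axis. Own x is the flat's outward normal: flat up = own x up.
- barrel_d_tip (a point): Centre of that barrel's tip face, on its axis, 82 mm along its own z.
- rack: Fixed V rack: base 12 mm thick, two plates 10 mm thick, 65 mm high, at x -36 and +36 mm, each with four 90-degree V notches at y -117, -39, +39, +117 mm, open between the plates. Origin on the bench midway between plates, own x along grooves to the stop rail (its face at x +82 mm, top 68 mm high). In a groove a barrel's axis is 62 mm high; touching the stop, its origin is at x 0.
- rack_stop0 (a point): Point on the stop rail's face where the centre of a tip face touches, in the groove at y = -117 mm of the rack, 62 mm above the bench.
- rack_stop1 (a point): Point on the stop rail's face where the centre of a tip face touches, in the groove at y = -39 mm of the rack, 62 mm above the bench.
- rack_stop2 (a point): Point on the stop rail's face where the centre of a tip face touches, in the groove at y = 39 mm of the rack, 62 mm above the bench.
- rack_stop3 (a point): Point on the stop rail's face where the centre of a tip face touches, in the groove at y = 117 mm of the rack, 62 mm above the bench.
- keeper (a joint): Steel keeper bar (12 x 310 x 8 mm) on two arms, hinged behind the stop rail, with a ball-ended lever at the middle. 0 = down, the bar across all grooves 1.2 mm above flats that face up (a barrel turned wrong blocks it); 1.5 rad = up, grooves free to load. Stays where left (friction 0.12 N m): push the ball along the rack's +x with about 3 N to raise it, along -x to lower it.
- keeper_ball (a point): Centre of the black ball (22 mm in diameter) on the keeper's lever, 80 mm from the hinge axis. It leans 0.75 rad from vertical towards the rack's -x with the keeper down (ball 133 mm above the bench) and 0.75 rad towards +x with it up. As the bar swings its outer edge keeps within 47 mm of the hinge axis, below the ball.
- keeper_hinge (a point): Middle of the keeper's hinge axis, which runs along the rack's y: 104 mm along x in the rack's frame, 75 mm above the bench, between end brackets 88 mm high. The rack's base plate is 190 x 356 mm.
- cradle: Fixed black plastic transport cradle (120 x 296 mm, base 6 mm thick): two upright V-notched plates 10 mm thick, 76 mm between centres, four notches 72 mm apart, where the barrels start with flats turned away from the top, axis 52 mm above the bench. Origin on the bench below its middle; own z level along the notches as the tips point, own y level across, own x straight down.
- dish_a: Bystander: a clear flat dish, loose on the bench, not part of the job; origin at its underside.
- dish_b: Bystander: the other clear flat dish, loose on the bench, not part of the job; origin at its underside.
- syringe: Bystander: the syringe, loose on the bench, not part of the job; origin at its underside.
- driver: Bystander: the screwdriver, loose on the bench, not part of the job; origin at its underside.
- oil: Bystander: the amber oil bottle, loose on the bench, not part of the job; origin at its underside.
- capbox: Bystander: the small white box, loose on the bench, not part of the job; origin at its underside.
- spanner: Bystander: the spanner, loose on the bench, not part of the job; origin at its underside.

How it is judged:
On the way, in this order (a step that is already met when the one before it is completed fails the run):
1. the keeper is lifted clear (above 1.2 rad) (value of joint keeper above 1.2 rad), for 0.2 s.
2. every barrel lies in a groove with its flat up and its tip against the stop ((distance between barrel_a_tip and rack_stop0 below 0.004 m or distance between barrel_a_tip and rack_stop1 below 0.004 m or distance between barrel_a_tip and rack_stop2 below 0.004 m or distance between barrel_a_tip and rack_stop3 below 0.004 m) and angle between the z axis of each of barrel_a, barrel_b, barrel_c, barrel_d and the x axis of rack, either way round below 0.03 rad and angle between each of barrel_a, barrel_b, barrel_c, barrel_d's own x axis and vertical below 0.12 rad and (distance between barrel_b_tip and rack_stop0 below 0.004 m or distance between barrel_b_tip and rack_stop1 below 0.004 m or distance between barrel_b_tip and rack_stop2 below 0.004 m or distance between barrel_b_tip and rack_stop3 below 0.004 m) and (distance between barrel_c_tip and rack_stop0 below 0.004 m or distance between barrel_c_tip and rack_stop1 below 0.004 m or distance between barrel_c_tip and rack_stop2 below 0.004 m or distance between barrel_c_tip and rack_stop3 below 0.004 m) and (distance between barrel_d_tip and rack_stop0 below 0.004 m or distance between barrel_d_tip and rack_stop1 below 0.004 m or distance between barrel_d_tip and rack_stop2 below 0.004 m or distance between barrel_d_tip and rack_stop3 below 0.004 m)), for 0.2 s.
At the end, for the whole second after the job is handed in: Each barrel present lies still in a groove of the rack, along it within 0.03 rad, tip centre within 4 mm of a groove's point on the stop rail, flat facing up within 0.12 rad (7 degrees), and the keeper is down (below 0.06 rad) (all of step 2 and value of joint keeper below 0.06 rad and linear speed of each of barrel_a, barrel_b, barrel_c, barrel_d below 0.01 m/s); the robot touches nothing.
It fails at once if a bystander on the bench is moved more than 30 mm (distance of any of dish_a, dish_b, syringe, driver, oil, capbox, spanner from where it was at the start of the episode above 0.03 m).
Of barrel_a, barrel_b, barrel_c, barrel_d only 3 to 4 are there at a start; the rules pass over those that are not, and their reading is None.
At some moment in a run one of barrel_a, barrel_b, barrel_c, barrel_d may be knocked a few centimetres aside while the robot is not near it.
Once in a run the grip may slacken for a moment while it holds something.
It also fails if it takes over 210 s, if anything falls off the work surface, if the arm or the gripper's body presses on something with over 40 N, if the wrist force passes 120 N, or if a joint passes its speed limit or range.

ROBOT

A 6-joint arm with a two-finger parallel gripper is mounted at the origin on the work surface. World frame = base frame: x ahead of the robot, y to its left, z up, the work surface at z = 0. Lengths are in m, angles in rad, forces in N, time in s.
With the tool pointing down it reaches from about 0.35 to 0.925 m from the base axis. Payload 6.4 kg.
Tool frame: the origin (TCP) lies on the centre line of the jaws, within the pads' length; the fingertips stand 14 mm ahead of it and the grasp point (between the pads) lies 5 mm behind it; z points along the fingers, y is the line along which they close (so a half turn about z gives the same grasp; the last joint's range is limited). The gripper opens to 94 mm and grips with 3 to 60 N. Pads are 16 mm wide; open, the fingers measure 119 mm over their backs; the gripper's body (75 mm by 177 mm) begins 78 mm behind the grasp point.
Start: joints at [-1.398, 0.245, 1.558, -0, 1.339, -0.174], TCP at [0.221, -0.611, 0.219] pointing down, gripper open.
Joint ranges: [-3.13, 3.13], [-1.02, 2.26], [0.13, 2.54], [-0.95, 4.09], [0.21, 2.88], [-2.74, 2.74]. Speed limits (rad/s): [2.57, 2.57, 3.14, 3.14, 3.14, 3.14].

INTERFACE

Orientations are given as a rotation vector (axis times angle).
In Python, from plant import env gives the robot as it stands.
- The arm moves only by the shell command python3 nudge.py [OPENING] [FORCE], which reads ROWS from standard input. ROWS is a JSON object whose key "offsets" holds a list of rows, 1 to 10 of them, each of 6 numbers: dx, dy, dz in m, then a rotation vector rx, ry, rz in rad; each row shifts and turns the commanded pose from where the row before left it, along the tool's axes as they then stand; what a row does not reach is not made up. A row lasts 1/12 s, in which the tool goes at most 0.0417 m and 0.125 rad, less where a joint would pass 70% of its speed; a pose out of reach is approached as far as the arm can. OPENING is the finger opening in m, set as the command begins (- or left out keeps the last). The fingers move at their own pace and stop on an object; FORCE is the grip in N (left out, the last holds). Time passes only in rows, so rows that do not move let the fingers close. It prints the time, the measured TCP pose, the force, the opening and the grip force at its end. Input that does not fit is refused with a message, and nothing moves.
- env.sense(): the state, without advancing time (a new reading comes with each control period).
- env.grab_frame(name): name is "scene" or "side" or "wrist"; returns the picture (400x640x3 uint8, red, green, blue); there is no depth.
- env.calibration(name): a dict with "fov_y" (degrees; the focal length in pixels is half the picture's height over the tangent of half this angle, whatever the lens; pixels are square), "cx", "cy" (the principal point, pixels), "R" (3x3) and "t" (3): a world point X has camera coordinates R X + t. Camera axes: x right, y down, z forward; pixel columns grow to the right and rows downward; lengths in m; the calibration is good to about 2 mm. The wrist camera is an equidistant fisheye: a pixel r from the principal point sees the ray r / f radians off the axis. A picture is of the moment at which its call begins: read the wrist's pose just before it. calibration takes no time and is no camera call; for the wrist camera it gives the pose at the moment of the call.
- env.close_job(): hands the job in; it is judged then, once.
The state is a dict: "clock": time; "joint_pos": joint angles; "dq": joint speeds; "joint_efforts": joint torques, N m; "tcp_pos": TCP position; "tcp_rot": TCP orientation; "force": force on the tool from outside, world axes, zero at the start; "moment": the same for the moment, N m; "width": finger opening in m; "grasp_force": force on a finger pad.
Only numpy, scipy, OpenCV 4.12 (cv2) and the standard library are available. Lean on these libraries where they do the work, as an engineer would, in place of code of your own. Each camera call takes 0.05 s, during which the arm holds its last target. There are 200 camera calls.

## Working session

There is one attempt and no reset: what is moved stays moved. The work goes in short steps, Python scripts to look and compute and a shell command to move; the robot and the scene stay as the last step left them, time stands still between calls to the robot, and variables do not carry over. Pictures are saved under pics/ and viewed, at most 14 in all, crops included, and the job is handed in when it is done.

```bash
ls; mkdir -p pics; python3 - <<'E'
from plant import env
import cv2
for n in ("scene","side","wrist"):
    im=env.grab_frame(n); cv2.imwrite(f"pics/{n}0.png",im[:,:,::-1]); c=env.calibration(n)
    print(n,c)
s=env.sense(); print({k:s[k] for k in("clock","tcp_pos","tcp_rot","width","force")})
E
```

```text
nudge.py
pics
plant.py
scene {'fov_y': 54.076347430514254, 'cx': 318.34062006262883, 'cy': 202.36095647654776, 'R': array([[ 0.41430658,  0.91007103,  0.01098944],
       [ 0.50706129, -0.22077719, -0.83315441],
       [-0.75580348,  0.35075368, -0.55293124]]), 't': array([-0.26737215, -0.21934744,  1.65600206])}
side {'fov_y': 42.55586706427537, 'cx': 321.96750361574647, 'cy': 205.67282622432592, 'R': array([[-0.9487768 , -0.31580197, -0.0095762 ],
       [-0.18279919,  0.5734079 , -0.7986162 ],
       [ 0.25769564, -0.755958  , -0.60176446]]), 't': array([0.58736254, 0.18027118, 1.33453432])}
wrist {'fov_y': 65.70646984690485, 'cx': 320.31772585236473, 'cy': 199.33848017693958, 'R': array([[ 0.34057738, -0.94021558, -0.00130634],
       [-0.9039699 , -0.32782942,  0.27452924],
       [-0.25854492, -0.09231755, -0.96157787]]), 't': array([-0.64789431, -0.02860654,  0.39370379])}
{'clock': 0.15, 'tcp_pos': array([ 0.22084351, -0.61086161,  0.21857182]), 'tcp_rot': array([-3.09297391e+00, -5.41758061e-01,  4.18369185e-05]), 'width': 0.0940753811544353, 'force': array([ 0.24425937,  0.17778953, -0.58964967])}
```
View pics/scene0.png

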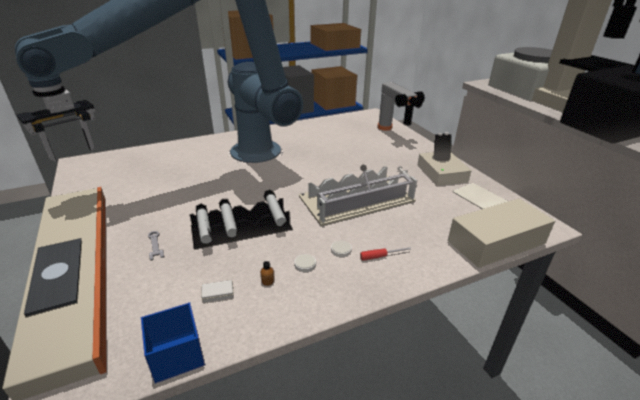

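View pics/side0.png

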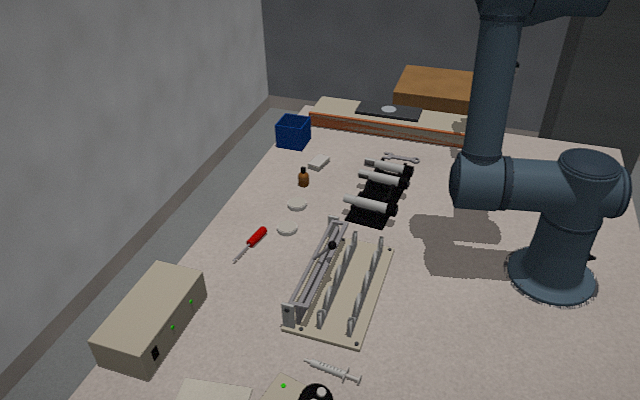

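The scene view shows three barrels in the cradle, at about (203,222), (227,217) and (275,208). The rack is near (360,195) with the keeper down and its ball at (364,168). In the side view the ball is at (332,244). Next I'll zoom in.

```bash
python3 - <<'E'
import cv2,numpy as np
a=cv2.imread("pics/scene0.png");b=cv2.imread("pics/side0.png")
A=cv2.resize(a[155:250,185:425],(800,317),interpolation=3)
B1=cv2.resize(b[150:350,270:430],(480,600),interpolation=3)
cv2.imwrite("pics/cA.png",A);cv2.imwrite("pics/cB.png",B1)
E
```

View pics/cA.png

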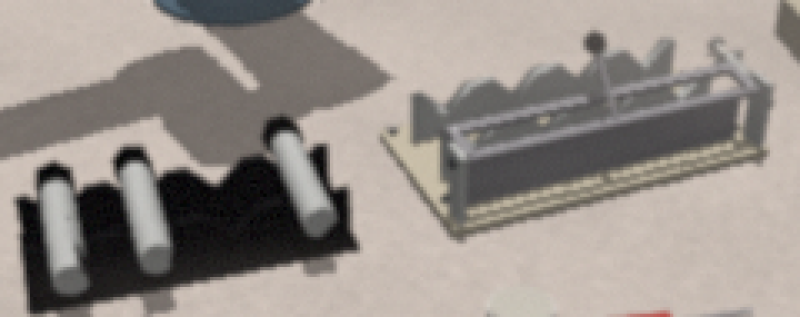

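View pics/cB.png

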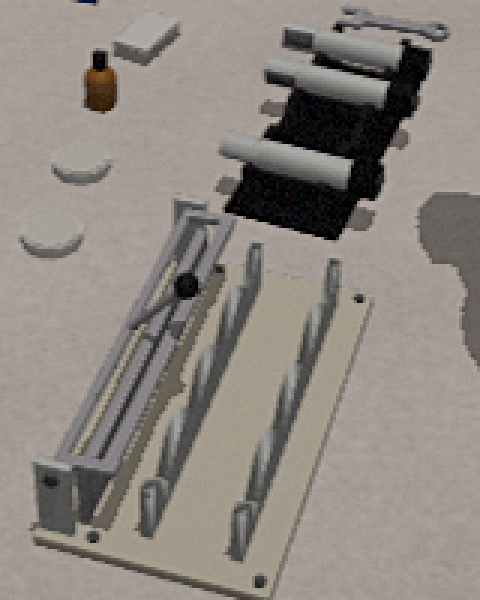

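```bash
cat > h.py <<'E'
import numpy as np,cv2
from plant import env
from scipy.spatial.transform import Rotation as Ro
def ray(c,u,v,fish=False):
    f=200/np.tan(np.radians(c["fov_y"]/2)); x=(np.array([u,v])-[c["cx"],c["cy"]])/f
    if fish:
        r=np.hypot(*x); d=np.array([*(x*np.sinc(r/np.pi)),np.cos(r)])
    else: d=np.array([*x,1.])
    d=c["R"].T@d; return -c["R"].T@c["t"], d/np.linalg.norm(d)
def plane(r,z): o,d=r; return o+d*(z-o[2])/d[2]
def tri(*rs):
    A=sum(np.eye(3)-np.outer(d,d) for o,d in rs); b=sum((np.eye(3)-np.outer(d,d))@o for o,d in rs)
    X=np.linalg.solve(A,b); return X, max(np.linalg.norm(np.cross(X-o,d)) for o,d in rs)
def proj(c,X,fish=False):
    p=c["R"]@X+c["t"]; f=200/np.tan(np.radians(c["fov_y"]/2))
    if fish:
        n=np.hypot(p[0],p[1]); k=np.arctan2(n,p[2])/max(n,1e-9)
        return np.array([c["cx"]+f*k*p[0],c["cy"]+f*k*p[1]])
    return np.array([c["cx"]+f*p[0]/p[2],c["cy"]+f*p[1]/p[2]])
E
python3 - <<'E'
from h import *
np.set_printoptions(precision=4,suppress=True)
S=env.calibration("scene");D=env.calibration("side")
sc=lambda u,v:ray(S,185+u/3.333,155+v/3.333)
sd=lambda u,v:ray(D,270+u/3,150+v/3)
print("cams",sc(0,0)[0],sd(0,0)[0])
print("ball",tri(sc(595,42),sd(186,285)))
for p in [(380,138),(458,237),(768,158)]: print("rack sc",plane(sc(*p),.012))
for p in [(35,535),(272,597),(375,297)]: print("rack sd",plane(sd(*p),.012))
for p,q in [((70,280),(284,38)),((155,258),(268,73)),((320,218),(224,147))]: print("tip",tri(sc(*p),sd(*q)),plane(sc(*p),.052))
for p in [(55,172),(132,158),(282,130)]: print("col",plane(sc(*p),.06))
for p in [(30,313),(357,248)]: print("cr",plane(sc(*p),.0))
print("cr sd",plane(sd(228,205),.0),plane(sd(335,238),0))
E
```

```text
cams [ 1.4736 -0.3859  0.7358] [0.2463 1.091  0.9527]
ball (array([0.525 , 0.2099, 0.1364]), np.float64(0.002818681500684413))
rack sc [0.4243 0.0279 0.012 ]
rack sc [0.6088 0.0302 0.012 ]
rack sc [0.6145 0.3719 0.012 ]
rack sd [0.5891 0.385  0.012 ]
rack sd [0.4004 0.3847 0.012 ]
rack sd [0.3969 0.0353 0.012 ]
tip (array([ 0.5746, -0.3111,  0.0474]), np.float64(0.0006290578939012995)) [ 0.5814 -0.3113  0.052 ]
tip (array([ 0.5733, -0.2392,  0.0471]), np.float64(0.0006085959239987008)) [ 0.5805 -0.24    0.052 ]
tip (array([ 0.5792, -0.0926,  0.0506]), np.float64(0.0010400442198340398)) [ 0.5824 -0.0928  0.052 ]
col [ 0.4288 -0.2939  0.06  ]
col [ 0.4339 -0.2241  0.06  ]
col [ 0.443  -0.0807  0.06  ]
cr [ 0.545  -0.3458  0.    ]
cr [ 0.5724 -0.0553  0.    ]
cr sd [ 0.5662 -0.068   0.    ] [ 0.4533 -0.0502  0.    ]
```

```bash
echo '{"offsets":[[0,0,-0.04,0,0,0.116],[0,0,-0.04,0,0,0.116],[0,0,-0.04,0,0,0.116],[0.02,-0.035,0,0,0,0],[0.02,-0.035,0,0,0,0],[0.02,-0.035,0,0,0,0],[0.02,-0.035,0,0,0,0],[0.02,-0.035,0,0,0,0],[0.02,-0.035,0,0,0,0],[0.02,-0.035,0,0,0,0]]}' | python3 nudge.py 0.06; echo '{"offsets":[[0.02,-0.035,0,0,0,0],[0.02,-0.035,0,0,0,0],[0.02,-0.035,0,0,0,0],[0.01,-0.035,0,0,0,0],[0,-0.03,0,0,0,0],[0,-0.03,0,0,0,0],[0,0,0,0,0,0]]}' | python3 nudge.py; python3 - <<'E'
from h import *
import pickle
c=env.calibration("wrist"); im=env.grab_frame("wrist"); cv2.imwrite("pics/w1.png",im[:,:,::-1]); pickle.dump(c,open("w1.pkl","wb"))
E
```

```text
clock: 0.98
tcp_pos: [0.3617, -0.3645, 0.3392]
tcp_rot: [-3.141, 0.003, 0.0]
force: [0.7, -0.2, -0.1]
width: 0.06
grasp_force: 0.0
clock: 1.57
tcp_pos: [0.4315, -0.1626, 0.3395]
tcp_rot: [-3.141, -0.006, -0.001]
force: [-0.3, 0.1, 0.3]
width: 0.0599
grasp_force: 0.0
```

View pics/w1.png

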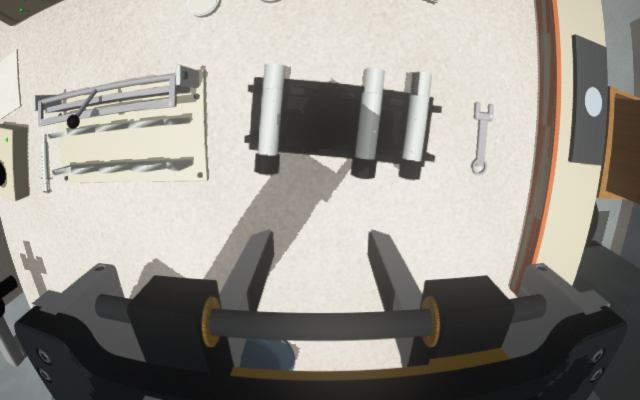

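The wrist view shows barrels at (270,110), (369,120) and (415,125). The third has its flat strip on the left. The rack's base corners are near (205,67) and (207,180), and the ball is at (73,121). Next I'll take a second view over the rack.

```bash
echo '{"offsets":[[0,-0.04,0,0,0,0],[0,-0.04,0,0,0,0],[0,-0.04,0,0,0,0],[0,-0.04,0,0,0,0],[0,-0.04,0,0,0,0],[0,-0.04,0,0,0,0],[0,-0.04,0,0,0,0],[0,-0.03,0,0,0,0],[0,-0.03,0,0,0,0],[0,0,0,0,0,0]]}' | python3 nudge.py; python3 - <<'E'
from h import *
import pickle
c=env.calibration("wrist"); im=env.grab_frame("wrist"); cv2.imwrite("pics/w2.png",im[:,:,::-1]); pickle.dump(c,open("w2.pkl","wb"))
a=cv2.imread("pics/w1.png"); 
A=cv2.resize(a[50:190,230:450],(770,490),interpolation=2); B=cv2.imread("pics/w2.png")[20:260,130:530]
cv2.imwrite("pics/w1c.png",A); cv2.imwrite("pics/w2c.png",cv2.resize(B,(800,480),interpolation=2))
E
```

```text
clock: 2.45
tcp_pos: [0.4318, 0.1764, 0.3391]
tcp_rot: [-3.141, -0.005, 0.001]
force: [-0.2, -0.1, -0.7]
width: 0.0604
grasp_force: 0.0
```

View pics/w1c.png

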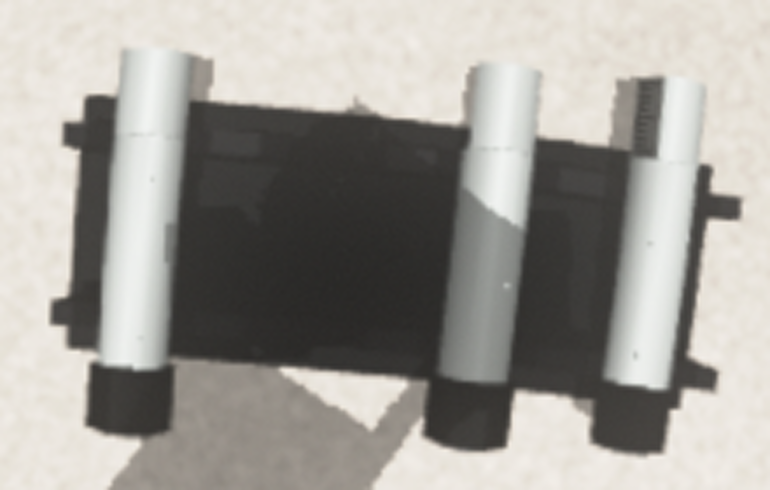

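View pics/w2c.png

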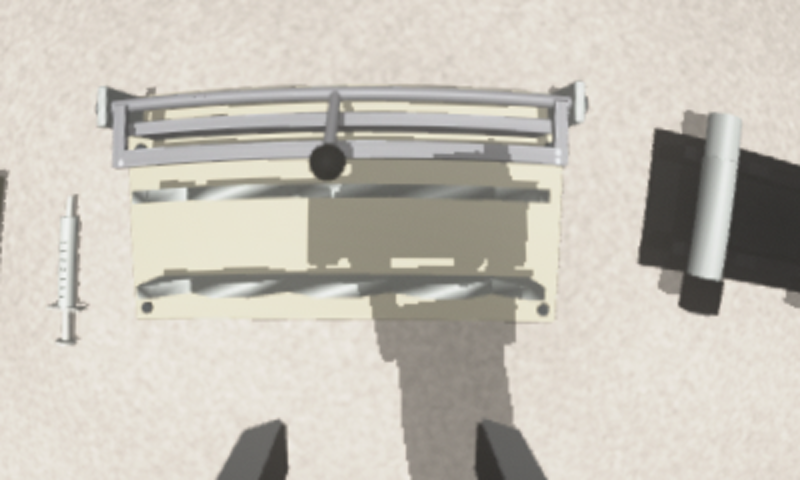

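```bash
python3 - <<'E'
from h import *
import pickle
np.set_printoptions(precision=4,suppress=True)
c1=pickle.load(open("w1.pkl","rb"));c2=pickle.load(open("w2.pkl","rb"))
w1=lambda u,v:ray(c1,230+u/3.5,50+v/3.5,True)
w2=lambda u,v:ray(c2,130+u/2,20+v/2,True)
S=env.calibration("scene");D=env.calibration("side")
sd=lambda u,v:ray(D,270+u/3,150+v/3); sc=lambda u,v:ray(S,185+u/3.333,155+v/3.333)
for p in [(137,320),(554,320),(147,307),(543,309),(142,146)]: print("base",plane(w2(*p),.012))
for p in [(145,290),(545,292),(135,197),(549,197)]: print("plate",plane(w2(*p),.065))
print("ball",tri(w2(327,161),sc(595,42),sd(186,285)),tri(w2(327,161),sd(186,285)),tri(w2(327,161),ray(c1,73,121,True)))
print("hinge",plane(w2(585,103),.075),plane(w2(98,107),.075))
for p in [(115,163),(566,163)]: print("bar end",plane(w2(*p),.09))
for n,a,b in [("1",(150.5,135),(134.5,365)),("2",(502,150),(474.5,378)),("3",(664.5,158),(639.5,385))]:
    A=plane(w1(*a),.067);B=plane(w1(*b),.067)
    A5=plane(w1(*a),.052);B5=plane(w1(*b),.052)
    print(n,"seam",A,"coll",B,"len",np.linalg.norm(A-B),"yaw",np.arctan2(*(A5-B5)[[1,0]]), "orig",(A5*50+B5*46)/96,(A*50+B*46)/96)
A=plane(w2(722,155),.067);B=plane(w2(707,277),.067);print("1 from w2",A,B)
print("height seam", tri(w1(150.5,135),w2(722,155)),tri(w1(134.5,367),w2(707,277)))
E
```

```text
base [0.4046 0.3879 0.012 ]
base [0.4052 0.033  0.012 ]
base [0.4158 0.3774 0.012 ]
base [0.4144 0.0433 0.012 ]
base [0.5522 0.3753 0.012 ]
plate [0.4394 0.3566 0.065 ]
plate [0.4377 0.057  0.065 ]
plate [0.5101 0.3608 0.065 ]
plate [0.5078 0.0571 0.065 ]
ball (array([0.526 , 0.2098, 0.1366]), np.float64(0.003480818576340251)) (array([0.5251, 0.2094, 0.1383]), np.float64(0.0022885483138291515)) (array([0.5272, 0.2099, 0.1383]), np.float64(0.00014681028721793063))
hinge [0.5776 0.0343 0.075 ] [0.5798 0.3858 0.075 ]
bar end [0.5355 0.3654 0.09  ]
bar end [0.5322 0.0525 0.09  ]
1 seam [ 0.548  -0.0938  0.067 ] coll [ 0.4536 -0.0859  0.067 ] len 0.09464532849359666 yaw -0.08284262431724772 orig [ 0.5025 -0.0876  0.052 ] [ 0.5028 -0.09    0.067 ]
2 seam [ 0.5428 -0.235   0.067 ] coll [ 0.4488 -0.2258  0.067 ] len 0.09444307245602958 yaw -0.09719314484341522 orig [ 0.4972 -0.233   0.052 ] [ 0.4977 -0.2306  0.067 ]
3 seam [ 0.5436 -0.3038  0.067 ] coll [ 0.4475 -0.2969  0.067 ] len 0.09627774961307375 yaw -0.07225503065739955 orig [ 0.4971 -0.3052  0.052 ] [ 0.4975 -0.3005  0.067 ]
1 from w2 [ 0.5515 -0.0852  0.067 ] [ 0.4545 -0.0782  0.067 ]
height seam (array([ 0.5507, -0.092 ,  0.0556]), np.float64(0.0018205757096435974)) (array([ 0.4523, -0.0842,  0.0568]), np.float64(0.0008396178348941124))
```

```bash
echo '{"offsets":[[0.011,-0.0066,0.04,0,0,0],[0.011,-0.0066,0.04,0,0,0],[0.011,-0.0066,0.04,0,0,0],[0.01,-0.0066,0.04,0,0,0],[0.01,-0.0066,0.037,0,0,0],[0,0,0,0,0,0],[0,0,0,0,0,0]]}' | python3 nudge.py 0; echo '{"offsets":[[0.015,0,0,0,0,0],[0.015,0,0,0,0,0],[0.015,0,0,0,0,0],[0.015,0,0,0,0,0],[0.015,0,0,0,0,0],[0.015,0,0,0,0,0],[0.015,0,0,0,0,0],[0.012,0,0,0,0,0],[0.01,0,0,0,0,0],[0,0,0,0,0,0]]}' | python3 nudge.py
```

```text
clock: 3.08
tcp_pos: [0.4838, 0.2045, 0.1416]
tcp_rot: [3.14, -0.005, -0.008]
force: [0.1, 0.2, 0.9]
width: 0.0167
grasp_force: 0.0
clock: 3.92
tcp_pos: [0.6122, 0.2049, 0.1469]
tcp_rot: [-3.141, 0.004, 0.002]
force: [-5.2, -0.6, 1.4]
width: 0.0004
grasp_force: 3.0
```

```bash
echo '{"offsets":[[-0.03,0,0,0,0,0],[-0.03,0,0,0,0,0],[-0.02,0,-0.04,0,0,0],[-0.02,0.04,-0.04,0,0,0],[-0.02,0.04,-0.02,0,0,0],[0,0.04,0,0,0,0],[0,0.04,0,0,0,0],[0,0.04,0,0,0,0],[0,0.04,0,0,0,0],[0,0.04,0,0,0,0]]}' | python3 nudge.py 0.055; python3 - <<'E'
from h import *
a=env.grab_frame("scene")[:,:,::-1].copy();b=env.grab_frame("side")[:,:,::-1].copy();cv2.imwrite("pics/s2.png",a);cv2.imwrite("pics/d2.png",b)
A=cv2.resize(a[200:250,190:290],(800,400),interpolation=2)
B=cv2.resize(b[150:225,335:415],(427,400),interpolation=2)
K=cv2.resize(a[160:220,300:420],(373,187),interpolation=2)
o=np.zeros((600,800,3),np.uint8); o[:250,:500]=cv2.resize(a[200:250,190:290],(500,250),interpolation=2);o[200:600,373:800]=B;o[250:437,:373]=K
cv2.imwrite("pics/m1.png",o)
E
```

```text
clock: 4.75
tcp_pos: [0.5023, -0.0589, 0.2303]
tcp_rot: [3.139, -0.003, 0.011]
force: [0.4, -0.4, -1.0]
width: 0.0552
grasp_force: 0.0
```

View pics/m1.png

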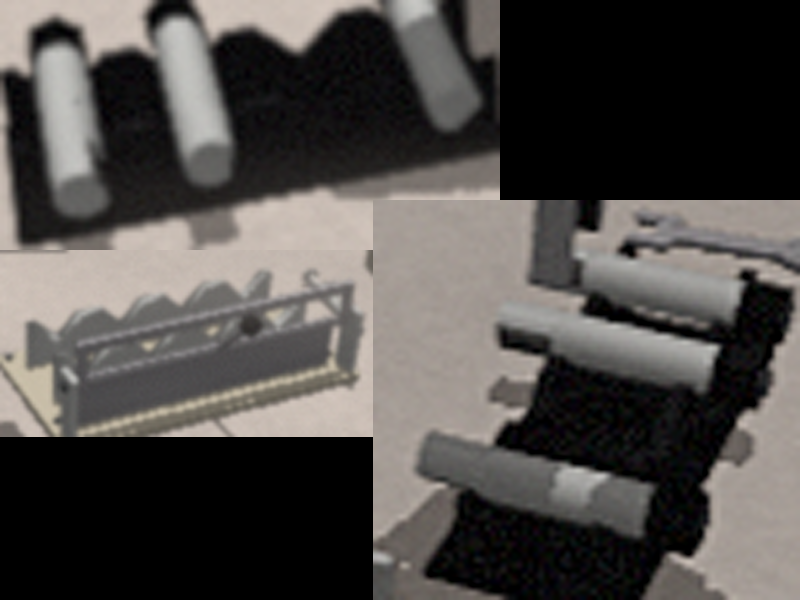

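The keeper is up, with its ball now at about (380,183) in the scene view. In the side view barrel 2 shows its flat low on the near side. Barrel 1 shows no flat, so it probably faces down. Next I'll read brightness profiles across the tips.

```bash
python3 - <<'E'
from h import *
import pickle
from scipy.ndimage import map_coordinates as mc
S=env.calibration("scene");D=env.calibration("side");c1=pickle.load(open("w1.pkl","rb"));c2=pickle.load(open("w2.pkl","rb"))
B={1:(.5025,-.088,.052),2:(.497,-.2325,.052),3:(.497,-.304,.052)}
ax=np.array([np.cos(-.085),np.sin(-.085),0])
for n,c,f,fi in (("side",D,"side0",0),("wrist",c1,"w1",1),("scene",S,"scene0",0),("w2",c2,"w2",1)):
    im=cv2.cvtColor(cv2.imread(f"pics/{f}.png"),cv2.COLOR_BGR2GRAY).astype(float); C=-c["R"].T@c["t"]
    for k,b in B.items():
        if n=="w2" and k>1: continue
        out=0; 
        for s in (.058,.064,.070):
            P=np.array(b)+s*ax; d=C-P; d-=ax*(d@ax); d/=np.linalg.norm(d); lat=np.cross(ax,d)  # towards +y for up view
            if s==.058: ang=np.arctan2(d[1],d[2])
            t=np.arange(-22,23,2)/1000
            lat=np.cross(d,ax)*1.0
            q=np.array([proj(c,P+u*lat,bool(fi)) for u in t]); out=out+mc(im,[q[:,1],q[:,0]],order=1)/3
        print(n,k,"view ang",round(ang,2),"lat",np.round(lat,1),out.astype(int))
# keeper ball predicted
for th in (1.2,1.35,1.5): 
    a=-.75+th; print(th,proj(S,np.array([.579+.08*np.sin(a),.2095,.075+.08*np.cos(a)])))
E
```

```text
side 1 view ang 0.91 lat [ 0.1  0.6 -0.8] [159 159 157 155 156 160 162 159 152 143 136 128 117 103  85  73 109 155
 160 159 156 157 158]
side 2 view ang 0.96 lat [ 0.   0.6 -0.8] [156 154 152 154 157 163 164 159 151 144 129  92  58  42  32  19  21  66
 132 157 162 162 162]
side 3 view ang 0.99 lat [ 0.   0.5 -0.8] [157 156 154 156 163 166 144 102  73  61  58  56  46  36  37  51  68 102
 140 155 157 155 152]
wrist 1 view ang -0.16 lat [0.1 1.  0.2] [138 115 113 109 116 144 171 193 207 217 228 235 240 239 232 225 218 209
 190 168 165 165 166]
wrist 2 view ang 0.16 lat [ 0.1  1.  -0.2] [226 227 227 226 201 189 203 215 222 229 237 239 235 228 219 207 194 176
 154 152 190 226 228]
wrist 3 view ang 0.31 lat [ 0.1  0.9 -0.3] [225 225 225 218 197 207 220 227 233 238 239 233 213 142  99  95  90  82
  97 136 144 145 147]
scene 1 view ang -0.3 lat [0.1 1.  0.3] [ 12  15  31  59  88 114 128 136 141 144 147 149 150 150 152 155 158 151
 126  88  47  21  11]
scene 2 view ang -0.1 lat [0.1 1.  0.1] [ 19  21  30  56  92 124 142 147 144 142 141 142 142 144 146 149 147 133
 104  65  32  17  14]
scene 3 view ang 0.0 lat [ 0.1  1.  -0. ] [ 21  24  39  69 108 137 146 149 147 144 143 144 144 140 127 100  69  44
  31  26  21  21  20]
w2 1 view ang 0.53 lat [ 0.1  0.9 -0.5] [185 179 176 174 188 207 215 222 228 230 222 208 194 181 169 154 134 114
 107 110 111 109 108]
1.2 [377.63917787 176.92435615]
1.35 [379.27203091 180.237197  ]
1.5 [380.68768949 183.84093688]
```

```bash
cat > go.py <<'E'
import sys; from h import *
np.set_printoptions(precision=4,suppress=True)
x,y,z,yaw,a,back=map(float,sys.argv[1:7])
s=env.sense(); Rc=Ro.from_rotvec(s["tcp_rot"])
Rt=Ro.from_euler("z",yaw)*Ro.from_euler("x",a)*Ro.from_matrix(np.diag([1,-1,-1.]))
d=np.array([x,y,z])-back*Rt.apply([0,0,1])-s["tcp_pos"]
print("rot",(Rc.inv()*Rt).as_rotvec(),"| trans in final frame",Rt.inv().apply(d),"in current",Rc.inv().apply(d),"| w",s["width"],s["grasp_force"],s["force"],s["clock"])
E
python3 go.py .5025 -.0885 .052 -.085 -.6 .1
```

```text
rot [-0.5962 -0.0293  0.0714] | trans in final frame [ 0.0022 -0.0783  0.0621] in current [ 0.0038 -0.0297  0.0954] | w 0.05464160970262878 0.0 [ 0.1898 -0.8712 -0.2391] 4.85
```

```bash
echo '{"offsets":[[0,0,0,-0.119,-0.006,0.0143],[0,0,0,-0.119,-0.006,0.0143],[0,0,0,-0.119,-0.006,0.0143],[0,0,0,-0.119,-0.006,0.0143],[0,0,0,-0.119,-0.006,0.0143],[0.001,-0.026,0.02,0,0,0],[0.001,-0.026,0.02,0,0,0],[0,-0.026,0.022,0,0,0],[0,0,0,0,0,0],[0,0,0,0,0,0]]}' | python3 nudge.py 0.048; python3 go.py .5025 -.0885 .052 -.085 -.6 0
```

```text
clock: 5.68
tcp_pos: [0.5054, -0.0259, 0.1318]
tcp_rot: [2.544, -0.095, -0.04]
force: [-0.0, 0.6, 0.7]
width: 0.0481
grasp_force: 0.0
rot [-0.0037  0.0015  0.0111] | trans in final frame [0.0024 0.0066 0.1012] in current [0.0025 0.007  0.1012] | w 0.04810331148253667 0.0 [-0.0496  0.5795  0.6518] 5.6833
```

```bash
echo '{"offsets":[[0.0024,0.0066,0.02,0,0,0.011],[0,0,0.025,0,0,0],[0,0,0.025,0,0,0],[0,0,0.02,0,0,0],[0,0,0.011,0,0,0],[0,0,0,0,0,0]]}' | python3 nudge.py; python3 go.py .5025 -.0885 .052 -.085 -.6 0
```

```text
clock: 6.18
tcp_pos: [0.5029, -0.0896, 0.0519]
tcp_rot: [2.543, -0.113, -0.035]
force: [0.2, -0.5, 0.4]
width: 0.048
grasp_force: 0.0
rot [-0.0038  0.002  -0.0033] | trans in final frame [-0.0005 -0.0008 -0.0007] in current [-0.0005 -0.0008 -0.0007] | w 0.047956403915393304 0.0 [ 0.239  -0.4665  0.4083] 6.1833
```

Now I'll close with 40 N, then lift straight up. World up in the tool frame at tilt -0.6 is (0, 0.565, -0.825).

```bash
echo '{"offsets":[[0,0,0,0,0,0],[0,0,0,0,0,0],[0,0,0,0,0,0],[0,0,0,0,0,0],[0,0,0,0,0,0]]}' | python3 nudge.py 0 40; echo '{"offsets":[[0,0.006,-0.008,0,0,0],[0,0.014,-0.02,0,0,0],[0,0.02,-0.03,0,0,0],[0,0.02,-0.03,0,0,0],[0,0.02,-0.03,0,0,0],[0,0,0,0,0,0]]}' | python3 nudge.py; python3 go.py .465 .3265 .15 0 .6 0
```

```text
clock: 6.6
tcp_pos: [0.5037, -0.088, 0.0523]
tcp_rot: [2.543, -0.109, -0.032]
force: [-0.9, 1.4, 6.6]
width: 0.0296
grasp_force: 40.0
clock: 7.1
tcp_pos: [0.5065, -0.0883, 0.2015]
tcp_rot: [2.543, -0.113, -0.018]
force: [0.8, -0.7, -0.6]
width: 0.0295
grasp_force: 40.0
rot [ 1.196  -0.0131 -0.0905] | trans in final frame [-0.0415 -0.3133  0.2767] in current [-0.0773 -0.3674 -0.1883] | w 0.029516186981073708 39.99573826789856 [ 0.8302 -0.7486 -0.6489] 7.1
```

```bash
echo '{"offsets":[[0,0,0,0.12,-0.001,-0.009],[0,0,0,0.12,-0.001,-0.009],[0,0,0,0.12,-0.001,-0.009],[0,0,0,0.12,-0.001,-0.009],[0,0,0,0.12,-0.001,-0.009],[0,0,0,0.12,-0.001,-0.009],[0,0,0,0.12,-0.001,-0.009],[0,0,0,0.12,-0.001,-0.009],[0,0,0,0.12,-0.001,-0.009],[0,0,0,0.118,-0.001,-0.009]]}' | python3 nudge.py; python3 go.py .465 .3265 .2 0 .6 0
```

```text
clock: 7.93
tcp_pos: [0.5025, -0.0884, 0.1934]
tcp_rot: [-2.533, 0.005, 0.01]
force: [-0.0, 0.3, -1.6]
width: 0.0292
grasp_force: 40.0
rot [-0.0087  0.0063 -0.0062] | trans in final frame [-0.0375 -0.3462  0.2289] in current [-0.0381 -0.3439  0.2321] | w 0.029186299963278373 39.99463140964508 [-0.0098  0.2659 -1.5774] 7.9333
```

```bash
echo '{"offsets":[[-0.0038,-0.0344,0.0232,0,0,0],[-0.0038,-0.0344,0.0232,0,0,0],[-0.0038,-0.0344,0.0232,0,0,0],[-0.0038,-0.0344,0.0232,0,0,0],[-0.0038,-0.0344,0.0232,0,0,0],[-0.0038,-0.0344,0.0232,0,0,0],[-0.0038,-0.0344,0.0232,0,0,0],[-0.0038,-0.0344,0.0232,0,0,0],[-0.0038,-0.0344,0.0232,0,0,0],[-0.0038,-0.0344,0.0232,0,0,0]]}' | python3 nudge.py; echo '{"offsets":[[0,0,0,0,0,0]]}' | python3 nudge.py; python3 go.py .467 .3265 .062 0 .6 0
```

```text
clock: 8.77
tcp_pos: [0.4638, 0.3288, 0.1971]
tcp_rot: [-2.538, 0.006, 0.014]
force: [1.1, -0.0, -1.9]
width: 0.0293
grasp_force: 40.0
clock: 8.85
tcp_pos: [0.4617, 0.3324, 0.1974]
tcp_rot: [-2.537, -0.004, 0.018]
force: [0.0, -0.0, -2.4]
width: 0.0292
grasp_force: 40.0
rot [-0.0048  0.014  -0.0009] | trans in final frame [0.0053 0.0813 0.1084] in current [0.0069 0.0819 0.108 ] | w 0.029177797190626083 39.99609589576721 [ 0.0455 -0.034  -2.4469] 8.85
```

```bash
echo '{"offsets":[[0.0013,0.0168,0.0219,0,0.007,0],[0.0013,0.0168,0.0219,0,0.007,0],[0.0013,0.0168,0.0219,0,0,0],[0.0013,0.0168,0.0219,0,0,0],[0,0,0,0,0,0],[0,0,0,0,0,0]]}' | python3 nudge.py;python3 go.py .467 .3265 .062 0 .6 0
```

```text
clock: 9.35
tcp_pos: [0.4685, 0.3209, 0.086]
tcp_rot: [-2.538, 0.013, 0.001]
force: [1.2, 0.6, -2.0]
width: 0.0288
grasp_force: 40.0
rot [-0.0031 -0.0025 -0.0098] | trans in final frame [-0.0015  0.0089  0.0229] in current [-0.0014  0.009   0.0229] | w 0.028841038151768087 39.99531090259552 [ 1.2049  0.5604 -1.9963] 9.35
```

```bash
echo '{"offsets":[[-0.001,0.001,0.011,0,0,-0.01],[0,0.004,0.006,0,0,0],[0,0.003,0.005,0,0,0],[0,0,0,0,0,0],[0,0,0,0,0,0]]}' | python3 nudge.py;python3 go.py .467 .3265 .062 0 .6 0
```

```text
clock: 9.77
tcp_pos: [0.4692, 0.3272, 0.0649]
tcp_rot: [-2.538, -0.001, -0.009]
force: [-0.3, 0.1, -0.5]
width: 0.0291
grasp_force: 40.0
rot [-0.0036 -0.0062  0.003 ] | trans in final frame [-0.0022  0.0022  0.002 ] in current [-0.0022  0.0023  0.002 ] | w 0.029145355091084756 39.99542534351349 [-0.3027  0.1064 -0.4902] 9.7667
```

```bash
echo '{"offsets":[[-0.001,0.001,0.002,0,0,0],[0,0,0,0,0,0]]}' | python3 nudge.py;echo '{"offsets":[[0,0,0,0,0,0],[0,0,0,0,0,0],[0,0,-0.02,0,0,0],[0,0,-0.03,0,0,0],[0,0,-0.04,0,0,0],[0,0,-0.01,0,0,0],[0,0,0,0,0,0]]}' | python3 nudge.py 0.048; python3 - <<'E'
from h import *
import pickle
c=env.calibration("wrist"); im=env.grab_frame("wrist"); cv2.imwrite("pics/w3.png",im[:,:,::-1]); pickle.dump(c,open("w3.pkl","wb"))
E
python3 go.py .467 .3265 .062 0 -.6 .1
```

```text
clock: 9.93
tcp_pos: [0.4693, 0.3275, 0.064]
tcp_rot: [-2.537, -0.002, -0.012]
force: [-1.0, -1.4, 2.7]
width: 0.0287
grasp_force: 40.0
clock: 10.52
tcp_pos: [0.4701, 0.2699, 0.148]
tcp_rot: [-2.537, -0.001, -0.019]
force: [-0.2, 0.3, -0.9]
width: 0.0479
grasp_force: 0.0
rot [-1.2039 -0.0101 -0.0027] | trans in final frame [-0.0015 -0.0936 -0.0624] in current [-0.0018 -0.0918  0.065 ] | w 0.04808828642270383 0.0 [-0.2184  0.2361 -0.5731] 10.5667
```

View pics/w3.png

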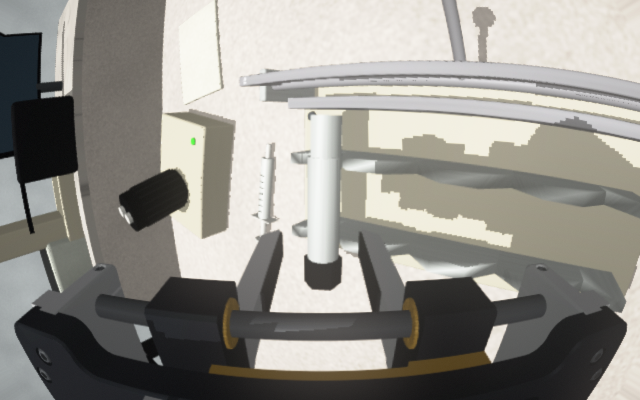

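The barrel lies in groove 3, running from (323,275) to its tip at (325,113) just short of the stop. No flat is visible from the -y side, as expected. I'll regrip at tilt -0.6.

```bash
echo '{"offsets":[[0,-0.005,-0.01,-0.12,-0.001,0],[0,-0.005,-0.01,-0.12,-0.001,0],[0,0,0,-0.12,-0.001,0],[0,0,0,-0.12,-0.001,0],[0,0,0,-0.12,-0.001,0],[0,0,0,-0.12,-0.001,0],[0,0,0,-0.12,-0.001,0],[0,0,0,-0.12,-0.001,0],[0,0,0,-0.12,-0.001,0],[0,0,0,-0.12,-0.001,0]]}' | python3 nudge.py; echo '{"offsets":[[0,-0.03,-0.012,0,0,0],[0,-0.03,-0.012,0,0,0],[0,-0.023,-0.01,0,0,0],[0,0,0,0,0,0]]}' | python3 nudge.py; python3 go.py .469 .3265 .062 0 -.6 0.06;  python3 - <<'E'
from h import *
import pickle
c=env.calibration("wrist"); im=env.grab_frame("wrist"); cv2.imwrite("pics/w4.png",im[:,:,::-1]); pickle.dump(c,open("w4.pkl","wb"))
E
```

```text
clock: 11.4
tcp_pos: [0.4664, 0.2701, 0.1655]
tcp_rot: [2.539, 0.004, -0.005]
force: [0.6, 0.3, -0.9]
width: 0.048
grasp_force: 0.0
clock: 11.73
tcp_pos: [0.4651, 0.3601, 0.1442]
tcp_rot: [2.544, 0.009, -0.008]
force: [-0.4, 0.7, -0.6]
width: 0.048
grasp_force: 0.0
rot [-0.0021  0.004   0.0082] | trans in final frame [ 0.0039 -0.0187  0.0268] in current [ 0.0041 -0.0186  0.0269] | w 0.047963370630892635 0.0 [-0.375   0.6863 -0.6051] 11.7333
```

View pics/w4.png

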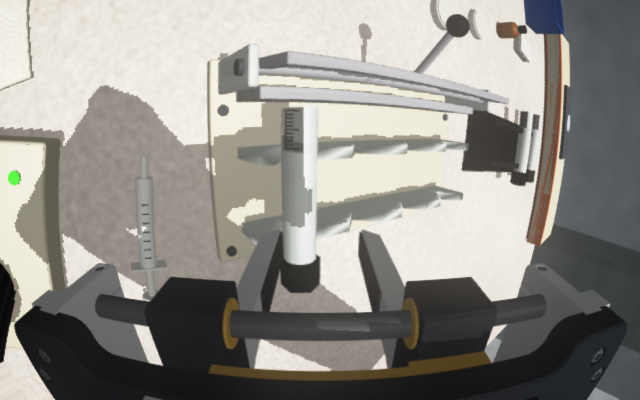

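The flat with its scale shows at u 282–302, v 108–150 on the +y side. I'll measure its angle precisely.

```bash
cat > flat.py <<'E'
import sys,pickle; from h import *
from scipy.ndimage import map_coordinates as mc
np.set_printoptions(linewidth=200)
# args: image name, x0,y0,z of barrel origin, yaw
n=sys.argv[1]; b=np.array(list(map(float,sys.argv[2:5]))); yaw=float(sys.argv[5])
c=pickle.load(open(n+".pkl","rb")); im=cv2.cvtColor(cv2.imread(f"pics/{n}.png"),cv2.COLOR_BGR2GRAY).astype(float)
ax=np.array([np.cos(yaw),np.sin(yaw),0]); C=-c["R"].T@c["t"]
def prof(ss):
    out=0
    for s in ss:
        P=b+s*ax; d=C-P; d-=ax*(d@ax); d/=np.linalg.norm(d); lat=np.cross(d,ax)
        t=np.arange(-20,21)/1000; q=np.array([proj(c,P+u*lat,True) for u in t]); out=out+mc(im,[q[:,1],q[:,0]],order=1)/len(ss)
    return np.arctan2(d[1],d[2]),out
for nm,ss in (("flat",np.arange(.052,.078,.002)),("round",np.arange(.0,.036,.004))):
    a,o=prof(ss); print(nm,"view ang %.3f"%a); print(o.astype(int))
# along the axis from z=+.04 to .1 (top), to see the tip
P=[b+s*ax for s in np.arange(.074,.1,.002)]; q=np.array([proj(c,p,True) for p in P]); print("tip",mc(im,[q[:,1],q[:,0]],order=1).astype(int))
E
python3 flat.py w4 .469 .3265 .062 0
```

```text
flat view ang 0.529
[215 215 215 217 216 212 220 228 231 233 235 237 239 242 243 244 222 159 125 120 118 117 116 116 113 101  93  93  92  91  85  80 103 113 126 141 153 155 155 156 156]
round view ang 0.529
[227 227 227 227 227 225 222 225 229 224 203 202 205 208 207 205 185 164 155 153 152 150 148 146 143 139 136 134 131 127 124 122 119 116 115 127 145 150 151 150 150]
tip [121 122 110 119 205 236 148 138 206 207 209 211 205 239]
```

```bash
echo '{"offsets":[[0.004,-0.0187,0.015,0,0.004,0.008],[0,0,0.025,0,0,0],[0,0,0.025,0,0,0],[0,0,0.02,0,0,0],[0,0,0,0,0,0]]}' | python3 nudge.py; python3 go.py .469 .3265 .062 0 -.6 0
```

```text
clock: 12.2
tcp_pos: [0.4681, 0.3204, 0.0629]
tcp_rot: [2.539, -0.008, -0.008]
force: [-1.1, -0.9, -1.4]
width: 0.0478
grasp_force: 0.0
rot [ 0.0022  0.0071 -0.0039] | trans in final frame [ 0.0009 -0.0056 -0.0027] in current [ 0.0009 -0.0055 -0.0027] | w 0.04776926820455716 0.0 [-1.1273 -0.9462 -1.4251] 12.2
```

```bash
echo '{"offsets":[[0.001,-0.0055,-0.0027,0,0,0],[0,0,0,0,0,0]]}' | python3 nudge.py; echo '{"offsets":[[0,0,0,0,0,0],[0,0,0,0,0,0],[0,0,0,0,0,0],[0,0.005,-0.007,0,0,0],[0,0.01,-0.015,0,0,0],[0,0,0,0,0,0]]}' | python3 nudge.py 0 40; echo '{"offsets":[[0,0,0,0.116,0,0],[0,0,0,0.116,0,0],[0,0,0,0.116,0,0],[0,0,0,0.116,0,0],[0,0,0,0.116,0,0],[0,0,0,0.116,0,0],[0,0,0,0.116,0,0],[0,0,0,0.116,0,0],[0,0,0,0.116,0,0],[0,0,0,0,0,0]]}' | python3 nudge.py; python3 go.py .469 .3265 .063 0 .45 0
```

```text
clock: 12.37
tcp_pos: [0.4731, 0.3316, 0.0677]
tcp_rot: [2.546, -0.009, 0.006]
force: [-0.1, -1.0, 0.1]
width: 0.0481
grasp_force: 0.0
clock: 12.87
tcp_pos: [0.474, 0.3317, 0.0969]
tcp_rot: [2.548, -0.011, 0.01]
force: [1.0, 1.7, -1.7]
width: 0.0291
grasp_force: 40.0
clock: 13.7
tcp_pos: [0.4715, 0.3276, 0.0917]
tcp_rot: [-2.693, 0.013, -0.005]
force: [0.1, 0.3, -3.2]
width: 0.0292
grasp_force: 40.0
rot [ 0.0017 -0.0058 -0.0081] | trans in final frame [-0.0025  0.0135  0.0254] in current [-0.0025  0.0135  0.0254] | w 0.02915751032890635 39.997074007987976 [ 0.1202  0.3095 -3.2206] 13.7
```

```bash
echo '{"offsets":[[0,0.005,0.007,0,-0.006,-0.008],[0,0.005,0.007,0,0,0],[0,0.0037,0.005,0,0,0],[0,0,0,0,0,0],[0,0,0,0,0,0]]}' | python3 nudge.py; python3 go.py .469 .3265 .062 0 .45 0.008
```

```text
clock: 14.12
tcp_pos: [0.4731, 0.3268, 0.0721]
tcp_rot: [-2.695, -0.011, -0.002]
force: [-6.5, -10.0, 13.7]
width: 0.0291
grasp_force: 40.0
rot [0.0037 0.0002 0.0082] | trans in final frame [-0.0041  0.0047  0.001 ] in current [-0.0041  0.0046  0.001 ] | w 0.029122082495802473 39.98479664325714 [-6.4756 -9.9844 13.7373] 14.1167
```

```bash
echo '{"offsets":[[-0.002,0.004,0,0,0,0],[0,0,0,0,0,0]]}' | python3 nudge.py;echo '{"offsets":[[0,0,0,0,0,0],[0,0,0,0,0,0],[0,0,-0.02,0,0,0],[0,0,-0.03,0,0,0],[0,0,-0.03,0,0,0],[0,0,0,-0.112,0,0],[0,0,0,-0.112,0,0],[0,0,0,-0.112,0,0],[0,0,0,-0.112,0,0],[0,0,0,0,0,0]]}' | python3 nudge.py 0.048;python3 go.py .471 .3265 .062 0 0 0.1; cat > snap.py <<'E'
import sys,pickle; from h import *
n=sys.argv[1]; c=env.calibration("wrist"); im=env.grab_frame("wrist"); cv2.imwrite(f"pics/{n}.png",im[:,:,::-1]); pickle.dump(c,open(n+".pkl","wb"))
E
python3 snap.py w5; python3 flat.py w5 .471 .3265 .062 0
```

```text
clock: 14.28
tcp_pos: [0.4709, 0.3233, 0.069]
tcp_rot: [-2.695, -0.008, -0.004]
force: [0.6, -1.6, 3.5]
width: 0.029
grasp_force: 40.0
clock: 15.12
tcp_pos: [0.4704, 0.2908, 0.1415]
tcp_rot: [3.14, 0.014, 0.007]
force: [-0.1, 0.9, -0.3]
width: 0.0478
grasp_force: 0.0
rot [ 0.002  -0.0046  0.0087] | trans in final frame [ 0.0006 -0.0357 -0.0205] in current [ 0.001  -0.0357 -0.0206] | w 0.047839223224093265 0.0 [-0.0738  0.8718 -0.3102] 15.1167
flat view ang -0.133
[157 146 142 142 142 137 126 129 139 148 145 163 166 149 150 152 146 141 140 137 134 125 117 116 117 118 118 114  99 123 150 156 175 181 176 171 169 181 184 184 184]
round view ang -0.133
[142 139 138 138 139 138 128 117 117 122 128 131 134 136 138 140 142 143 144 143 143 144 145 145 143 142 141 140 140 136 134 131 128 125 122 117 130 154 163 163 163]
tip [134 168 179 146 145 169 166 202 198 200 200 149 155 230]
```

```bash
echo '{"offsets":[[0,-0.0357,-0.01,0,-0.004,0.008],[0,0,0,0,0,0],[0,0,0,0,0,0]]}' | python3 nudge.py;python3 go.py .471 .3265 .062 0 0 0.1;  python3 snap.py w6; python3 flat.py w6 .471 .3265 .062 0; python3 - <<'E'
from h import *
a=cv2.imread("pics/w6.png");cv2.imwrite("pics/w6c.png",cv2.resize(a[60:220,260:380],(450,600),interpolation=2))
E
```

```text
clock: 15.42
tcp_pos: [0.4702, 0.324, 0.1508]
tcp_rot: [-3.141, 0.004, 0.002]
force: [0.1, 0.1, -0.1]
width: 0.0478
grasp_force: 0.0
rot [-0.0011  0.001  -0.0024] | trans in final frame [ 0.0008 -0.0025 -0.0112] in current [ 0.0008 -0.0025 -0.0112] | w 0.047842443533314974 0.0 [ 0.0542  0.0972 -0.1375] 15.4167
flat view ang -0.005
[141 142 142 142 141 135 123 120 125 130 123 104 101 103 102 100 100 101 102  98  93  92  94  94  94  93  86  94 115 123 135 150 151 142 133 127 144 162 167 172 171]
round view ang -0.005
[173 172 169 168 168 160 135 120 122 128 131 133 136 138 139 141 141 141 141 143 144 144 142 141 139 138 137 134 131 128 126 123 121 118 112 113 142 163 166 166 166]
tip [113 165 173 147 145 201 169 208 206 207 205 148 152 231]
```

View pics/w6c.png

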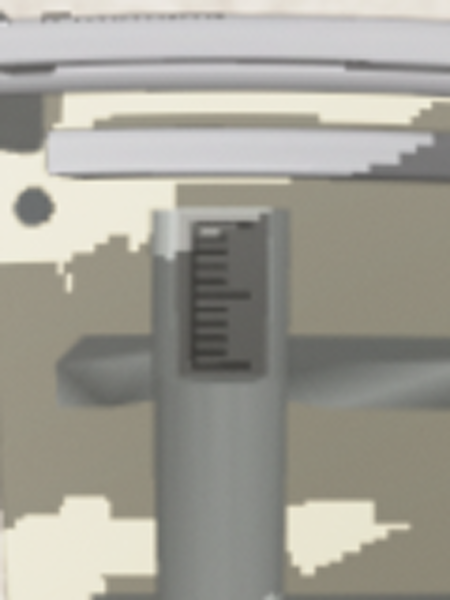

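The crop shows the flat facing up, u 180–268 against barrel edges 154–289, so φ ≈ -0.05. The tip is at v≈208 and the stop rail's edge at v≈175. Next I'll work out the gap.

```bash
python3 - <<'E'
from h import *
import pickle
c=pickle.load(open("w6.pkl","rb")); w=lambda u,v:ray(c,260+u/3.75,60+v/3.75,True)
for u,v,z in ((100,175,.068),(350,178,.068),(222,208,.073),(222,380,.073)): print(plane(w(u,v),z))
E
python3 go.py .470 .3265 .064 0 0 0
```

```text
[0.55617624 0.35235891 0.068     ]
[0.5554256  0.29919959 0.068     ]
[0.54878887 0.32640296 0.073     ]
[0.51223531 0.32648504 0.073     ]
rot [-0.0002  0.0019 -0.0036] | trans in final frame [-0.     -0.0033  0.0864] in current [ 0.0001 -0.0033  0.0864] | w 0.04801330248395522 0.0 [-0.2811  0.4631 -0.1405] 15.4667
```

```bash
echo '{"offsets":[[0,-0.0033,0.025,0,0,0],[0,0,0.03,0,0,0],[0,0,0.031,0,0,0],[0,0,0,0,0,0],[0,0,0,0,0,0]]}' | python3 nudge.py; echo '{"offsets":[[0,0,0,0,0,0],[0,0,0,0,0,0],[0,0,0,0,0,0],[0,0,-0.005,0,0,0],[0,0,0,-0.045,0,0],[0,0,0,0,0,0],[0,0,0.0045,0,0,0],[0,0,0,0,0,0]]}' | python3 nudge.py 0 20;echo '{"offsets":[[0.003,0,0,0,0,0],[0.002,0,0,0,0,0],[0,0,0,0,0,0]]}' | python3 nudge.py; python3 go.py .474 .3265 .064 0 0 0
```

```text
clock: 15.88
tcp_pos: [0.4688, 0.3252, 0.0632]
tcp_rot: [3.14, -0.008, -0.009]
force: [-0.0, -0.5, 0.8]
width: 0.0479
grasp_force: 0.0
clock: 16.55
tcp_pos: [0.4712, 0.3269, 0.0669]
tcp_rot: [3.097, -0.005, 0.002]
force: [-0.7, -2.1, 5.5]
width: 0.0294
grasp_force: 20.0
clock: 16.8
tcp_pos: [0.4729, 0.3263, 0.0663]
tcp_rot: [3.095, -0.006, -0.012]
force: [-11.1, -4.1, 12.2]
width: 0.0292
grasp_force: 20.0
rot [ 0.0468  0.0081 -0.0039] | trans in final frame [ 0.0011 -0.0002  0.0023] in current [ 0.0011 -0.0003  0.0022] | w 0.029241061741970713 20.002297461032867 [-11.1068  -4.1099  12.232 ] 16.8
```

```bash
echo '{"offsets":[[0,0,-0.0015,0,0,0],[0.002,0,0,0,0,0],[0.001,0,0,0,0,0],[0,0,0,0,0,0]]}' | python3 nudge.py; echo '{"offsets":[[-0.002,0,0,0,0,0],[0,0,0,0,0,0]]}' | python3 nudge.py; echo '{"offsets":[[0,0,0,0,0,0],[0,0,0,0,0,0],[0,0,-0.03,0,0,0],[0,0,-0.03,0,0,0],[0,0,-0.04,0.045,0,0],[0,0,0,0,0,0],[0,0,0,0,0,0]]}' | python3 nudge.py 0.048; python3 snap.py w7; python3 go.py .474 .3265 .062 0 0 0.1; python3 flat.py w7 .474 .3265 .062 0
```

```text
clock: 17.13
tcp_pos: [0.4784, 0.3266, 0.0669]
tcp_rot: [3.096, -0.006, -0.002]
force: [-1.0, -0.9, -0.1]
width: 0.0293
grasp_force: 20.0
clock: 17.3
tcp_pos: [0.4766, 0.3268, 0.067]
tcp_rot: [3.096, -0.006, 0.0]
force: [0.2, -0.7, -1.2]
width: 0.0292
grasp_force: 20.0
clock: 17.88
tcp_pos: [0.4782, 0.3322, 0.1703]
tcp_rot: [-3.139, 0.006, -0.008]
force: [-0.2, 0.0, -0.2]
width: 0.0481
grasp_force: 0.0
rot [-0.0005 -0.0011 -0.004 ] | trans in final frame [-0.0028  0.0051  0.0058] in current [-0.0028  0.0051  0.0058] | w 0.047692810790548414 0.0 [-0.3278  0.3222 -0.8455] 17.9333
flat view ang 0.024
[138 138 138 138 137 130 120 118 123 120 100  95  94  93  91  91  91  90  85  79  77  77  77  77  76  72  73  93  97 108 124 123 119 115 110 110 126 140 142 142 142]
round view ang 0.024
[176 178 183 184 184 178 151 124 122 126 129 131 134 136 137 138 138 139 141 142 142 140 139 138 137 135 132 130 127 125 123 120 117 113 108 111 133 162 167 168 168]
tip [ 81  77 100 132 139 199 204 204 206 181 144 145 222 194]
```

```bash
cat > tip.py <<'E'
import sys,pickle; from h import *
from scipy.ndimage import map_coordinates as mc
np.set_printoptions(linewidth=220)
n=sys.argv[1]; y=float(sys.argv[2]); c=pickle.load(open(n+".pkl","rb")); im=cv2.cvtColor(cv2.imread(f"pics/{n}.png"),cv2.COLOR_BGR2GRAY).astype(float)
def line(xs,y,z):
    q=np.array([proj(c,np.array([x,y,z]),True) for x in xs]); return mc(im,[q[:,1],q[:,0]],order=1)
xs=np.arange(.505,.57,.001)
o=sum(line(xs,y+d,.073) for d in (-.006,-.004,-.002))/3
print("x from .505 at z.073:",o.astype(int)); 
o=sum(line(xs,y+d,.068) for d in (-.03,-.028,.028,.03))/4
print("beside at z.068:",o.astype(int)[30:])
E
python3 tip.py w6 .3265; python3 tip.py w7 .3265
```

```text
x from .505 at z.073: [141 141 141 141 141 141 139 124 108  96  77  73  87  94  94  94  95  95  95  95  95  96  97  96  96  83  79  92  98  98  99 100  99 100 100 100 101 101 101 101  95  95 161 179 175 149 145 146 146 163 195 156 183 210
 207 206 205 205 207 207 197 163 145 149 177]
beside at z.068: [144 144 144 144 147 167 183 186 188 188 188 188 188 188 188 188 188 189 189 188 177 116 149 201 207 207 206 206 208 209 203 180 177 217 231]
x from .505 at z.073: [138 138 139 139 139 138 138 139 139 139 138 132 121 109  90  74  75  85  89  91  91  90  91  92  91  91  92  91  90  90  73  74  88  92  92  94  93  93  95  93  93  95  95  95  96  81  80  96 116 130 137 130 142 165
 194 203 203 204 205 205 195 171 147 144 144]
beside at z.068: [140 140 140 141 141 141 141 141 141 141 141 141 142 142 142 153 177 185 186 186 184 166 156 160 162 162 162 163 164 166 162 158 164 164 165]
```

```bash
echo '{"offsets":[[-0.003,0.005,0.03,0,0,0],[0,0,0.04,0,0,0],[0,0,0.035,0,0,0],[0,0,0,0,0,0],[0,0,0,0,0,0]]}' | python3 nudge.py; echo '{"offsets":[[0,0,0,0,0,0],[0,0,0,0,0,0],[0,0,0,0,0,0],[0,0,0,0,0,0]]}' | python3 nudge.py 0 8;echo '{"offsets":[[0.002,0,0,0,0,0],[0.002,0,0,0,0,0],[0.001,0,0,0,0,0],[0.001,0,0,0,0,0],[0,0,0,0,0,0]]}' | python3 nudge.py;  echo '{"offsets":[[0,0,0,0,0,0],[0,0,0,0,0,0],[0,0,-0.03,0,0,0],[0,0,-0.03,0,0,0],[0,0,-0.04,0,0,0],[0,0,0,0,0,0],[0,0,0,0,0,0]]}' | python3 nudge.py 0.048; python3 snap.py w8; python3 go.py .474 .3265 .062 0 0 0.1; python3 flat.py w8 .474 .3265 .062 0; python3 tip.py w8 .3265
```

```text
clock: 18.35
tcp_pos: [0.4706, 0.3253, 0.0588]
tcp_rot: [3.138, -0.006, -0.012]
force: [0.3, 0.7, -0.3]
width: 0.048
grasp_force: 0.0
clock: 18.68
tcp_pos: [0.4749, 0.3261, 0.0643]
tcp_rot: [3.14, -0.005, 0.005]
force: [0.3, -4.2, 4.4]
width: 0.0301
grasp_force: 8.0
clock: 19.1
tcp_pos: [0.4776, 0.3261, 0.0631]
tcp_rot: [3.14, -0.006, -0.008]
force: [-8.0, -3.9, 8.9]
width: 0.0298
grasp_force: 8.0
clock: 19.68
tcp_pos: [0.4815, 0.3274, 0.1656]
tcp_rot: [-3.139, 0.006, -0.01]
force: [0.1, -0.4, -0.3]
width: 0.0484
grasp_force: 0.0
rot [-0.0009 -0.0018 -0.0039] | trans in final frame [-0.006   0.0002  0.001 ] in current [-0.006   0.0003  0.001 ] | w 0.0481152798520202 0.0 [ 0.3184 -0.7069 -0.6258] 19.7333
flat view ang 0.007
[139 139 139 139 138 133 120 118 121 119 107  96  95  93  91  90  90  90  86  78  75  75  76  76  75  69  70  87  96 104 118 125 121 117 112 110 121 140 142 142 142]
round view ang 0.007
[186 181 179 182 180 172 149 121 123 127 130 132 135 137 139 140 139 140 142 143 143 142 140 139 138 136 134 132 129 127 125 122 120 115 110 117 151 181 183 182 182]
tip [ 82  70 102 127 134 205 204 205 207 170 144 146 205 190]
x from .505 at z.073: [140 140 140 140 140 139 139 139 140 140 139 134 121 107  88  73  74  88  91  91  91  91  91  92  91  92  93  92  92  91  73  72  86  93  94  94  94  94  95  95  95  96  96  96  93  76  72  96 110 122 138 134 126 152
 177 200 203 204 206 206 203 161 143 144 145]
beside at z.068: [141 140 141 141 141 141 141 141 141 142 141 142 141 142 142 142 146 157 168 184 186 173 152 163 163 162 163 163 165 165 163 155 162 173 174]
```

```bash
echo '{"offsets":[[-0.008,0,0.03,0,0,0],[0,0,0.04,0,0,0],[0,0,0.029,0,0,0],[0,0,0,0,0,0],[0,0,0,0,0,0]]}' | python3 nudge.py; echo '{"offsets":[[0,0,0,0,0,0],[0,0,0,0,0,0],[0,0,0,0,0,0],[0,0,-0.002,0,0,0],[0,0,0,0,0,0]]}' | python3 nudge.py 0 20;echo '{"offsets":[[0.001,0,0,0,0,0],[0.001,0,0,0,0,0],[0.001,0,0,0,0,0],[0,0,0,0,0,0]]}' | python3 nudge.py;echo '{"offsets":[[0.001,0,0,0,0,0],[0.001,0,0,0,0,0],[0,0,0,0,0,0]]}' | python3 nudge.py
```

```text
clock: 20.15
tcp_pos: [0.4691, 0.3254, 0.0602]
tcp_rot: [3.139, -0.006, -0.01]
force: [-0.7, 0.2, -0.3]
width: 0.0481
grasp_force: 0.0
clock: 20.57
tcp_pos: [0.4718, 0.3267, 0.0661]
tcp_rot: [-3.141, 0.006, -0.001]
force: [0.2, -0.2, -2.8]
width: 0.0297
grasp_force: 20.0
clock: 20.9
tcp_pos: [0.4731, 0.3261, 0.0651]
tcp_rot: [3.14, -0.006, -0.007]
force: [-6.3, -3.0, 6.2]
width: 0.0294
grasp_force: 20.0
clock: 21.15
tcp_pos: [0.4738, 0.3261, 0.065]
tcp_rot: [3.139, -0.006, -0.012]
force: [-10.5, -2.4, 10.2]
width: 0.0293
grasp_force: 20.0
```

```bash
echo '{"offsets":[[0.001,0,-0.002,0,0,0],[0,0,0,0,0,0],[0,0,0,0,0,0]]}' | python3 nudge.py; echo '{"offsets":[[0,0,0,0,0,0],[0,0,0,0,0,0],[0,0,-0.03,0,0,0],[0,0,-0.03,0,0,0],[0,0,-0.04,0,0,0],[0,0,0,0,0,0],[0,0,0,0,0,0]]}' | python3 nudge.py 0.048; python3 snap.py w9; python3 go.py .474 .3265 .062 0 0 0.1; python3 flat.py w9 .474 .3265 .062 0; python3 tip.py w9 .3265
```

```text
clock: 21.4
tcp_pos: [0.4756, 0.3262, 0.0658]
tcp_rot: [3.141, -0.006, -0.007]
force: [-4.4, -0.2, -1.0]
width: 0.0296
grasp_force: 20.0
clock: 21.98
tcp_pos: [0.4803, 0.3274, 0.171]
tcp_rot: [-3.139, 0.006, -0.012]
force: [-1.4, -0.4, -0.0]
width: 0.0481
grasp_force: 0.0
rot [-0.001  -0.0032 -0.0041] | trans in final frame [-0.0047  0.0002  0.0064] in current [-0.0047  0.0002  0.0064] | w 0.048278607913468975 0.0 [ 0.2743 -0.6611 -0.3685] 22.0333
flat view ang 0.006
[138 139 139 139 138 135 119 118 120 118 105  96  95  94  93  93  93  93  88  81  78  78  78  78  77  72  78  91  98 113 124 125 122 119 115 114 123 139 142 142 143]
round view ang 0.006
[186 186 186 187 185 175 141 118 121 126 129 131 134 136 137 138 138 139 142 143 142 142 140 139 138 136 133 131 129 126 124 122 119 115 110 116 144 175 177 177 177]
tip [ 85  70  83 126 160 204 204 204 207 175 145 154 230 188]
x from .505 at z.073: [139 139 138 139 139 139 139 140 140 139 139 140 140 139 135 119  97  85  70  79  91  90  92  92  92  92  92  92  92  93  92  92  85  72  79  91  94  95  96  95  96  97  95  96  97  97  97  89  75  84 110 124 158 186
 196 203 203 204 205 206 202 162 143 144 146]
beside at z.068: [140 141 141 141 141 141 141 141 141 141 141 142 141 142 145 149 166 184 186 186 185 171 153 162 162 162 162 163 164 165 163 152 158 168 169]
```

```bash
python3 - <<'E'
from h import *
import pickle
c=pickle.load(open("w9.pkl","rb"))
p=proj(c,np.array([.538,.3265,.07]),True);print(p)
a=cv2.imread("pics/w9.png"); u,v=int(p[0]),int(p[1]); k=a[v-20:v+20,u-25:u+25]; print(u-25,v-20)
cv2.imwrite("pics/w9c.png",cv2.resize(k,(750,600),interpolation=2))
g=cv2.cvtColor(a,cv2.COLOR_BGR2GRAY)
for r in (v-10,v-6,v-2,v+2,v+6,v+10): print(r,g[r,u-22:u+23])
E
```

```text
[323.27606032 140.25403085]
298 120
130 [143 143 144 141 126 113 109 114 117 121 122 121 115 102  98  87  72  70
  75  74  71  71  71  72  83  97  99  97  99  97  97  97  98 100 115 122
 121 118 119 136 140 139 140 140 140]
134 [143 143 142 141 125 112 110 114 118 121 121 121 115  99  97  85  73  69
  77  77  77  76  75  78  85  97  98  96  98  97  97  96  97  98 115 122
 122 120 124 137 140 140 140 140 140]
138 [143 143 142 141 125 112 109 113 117 120 121 122 112  99  97  84  72  76
  83  84  83  84  84  84  88  94  94  95  94  94  95  97  96  97 113 120
 121 119 120 135 139 139 139 139 140]
142 [143 142 142 140 124 112 109 115 117 119 122 122 111  99  94  83  73  80
  89  90  91  91  89  89  90  91  91  92  92  91  91  95  96  97 116 122
 120 117 118 134 139 139 140 138 137]
146 [142 142 142 141 130 115 110 114 118 120 122 120 112  99  94  82  72  76
  81  82  83  82  81  83  87  94  94  94  95  94  94  94  94  95 116 121
 117 115 115 133 139 139 139 138 138]
150 [142 141 142 140 130 116 109 113 117 120 122 120 109  96  92  82  69  68
  73  74  72  73  74  74  83  93  94  94  95  93  94  94  93  96 114 121
 118 114 117 132 137 138 137 138 137]
```

View pics/w9c.png

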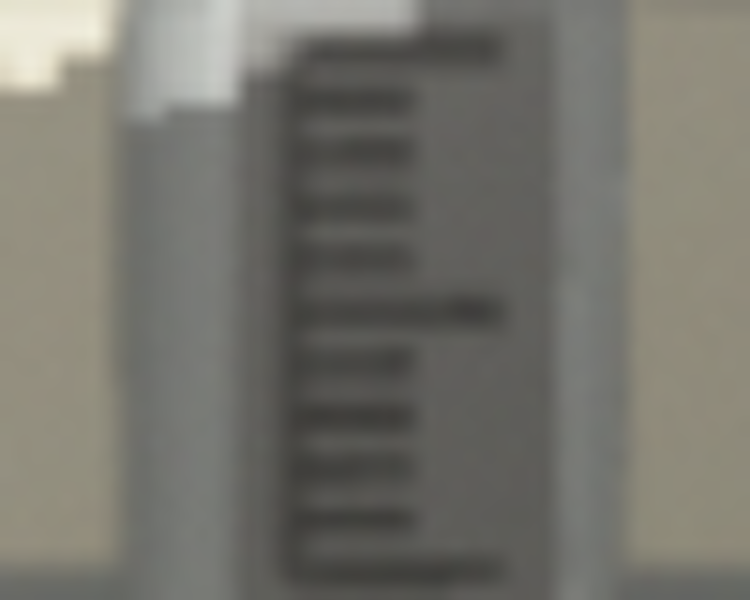

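The crop shows barrel edges at about u 118 and 628 and flat edges at about 240 and 553. The flat is off by -0.12 rad, turned towards -y. I'll correct it while lifted.

```bash
cat > meas.py <<'E'
import sys,pickle; from h import *
from scipy.signal import find_peaks
from scipy.ndimage import map_coordinates as mc
np.set_printoptions(precision=2,suppress=True,linewidth=200)
n=sys.argv[1]; y=float(sys.argv[2]); x0=float(sys.argv[3]) if len(sys.argv)>3 else .474
c=pickle.load(open(n+".pkl","rb")); im=cv2.cvtColor(cv2.imread(f"pics/{n}.png"),cv2.COLOR_BGR2GRAY).astype(float)
C=-c["R"].T@c["t"]; t=np.arange(-20,20.01,.25)
def prof(xs,z):
    o=[]
    for x in xs:
        q=np.array([proj(c,np.array([x,y+k/1000,z]),True) for k in t]); o.append(mc(im,[q[:,1],q[:,0]],order=1))
    return np.median(o,0)
o=prof(np.arange(x0+.054,x0+.078,.001),.066); g=np.convolve(np.gradient(o),np.ones(5)/5,"same"); 
p,_=find_peaks(abs(g),height=1.0,distance=5); print("view ang %.3f"%np.arctan2(C[1]-y,C[2]-.062),"edges +y(mm):",[(float(t[i]),round(float(g[i]),1)) for i in p])
E
python3 meas.py w9 .3265; python3 meas.py w6 .3265 .468;python3 go.py .474 .3262 .064 0 0 0
```

```text
view ang 0.006 edges +y(mm): [(-14.25, -3.3), (-10.0, -3.9), (-1.5, -2.3), (4.25, -1.1), (6.25, 3.5), (8.75, 3.2), (13.5, -1.1), (16.0, 3.9)]
view ang -0.005 edges +y(mm): [(-14.5, -2.9), (-11.25, 1.3), (-9.5, -4.8), (-0.75, -1.9), (5.75, -2.5), (7.25, 4.1), (10.0, 3.5), (12.25, -1.4), (13.75, -1.2), (15.5, 4.8)]
rot [-0.001  -0.0032 -0.0041] | trans in final frame [-0.0047  0.0005  0.1044] in current [-0.005   0.0006  0.1044] | w 0.048278607913468975 0.0 [ 0.2743 -0.6611 -0.3685] 22.0333
```

```bash
echo '{"offsets":[[-0.005,0.0005,0.03,0,0,0],[0,0,0.04,0,0,0],[0,0,0.033,0,0,0],[0,0,0,0,0,0],[0,0,0,0,0,0]]}' | python3 nudge.py; echo '{"offsets":[[0,0,0,0,0,0],[0,0,0,0,0,0],[0,0,0,0,0,0],[0,0,-0.004,0,0,0],[-0.002,0,0,-0.065,0,0],[0,0,0,-0.065,0,0],[0,0,0,0,0,0]]}' | python3 nudge.py 0 20;echo '{"offsets":[[0,0,0.003,0,0,0],[0,0,0,0,0,0],[0,0,0,0,0,0]]}' | python3 nudge.py
```

```text
clock: 22.45
tcp_pos: [0.4702, 0.3248, 0.0612]
tcp_rot: [3.139, -0.006, -0.01]
force: [0.3, -0.4, -0.3]
width: 0.0483
grasp_force: 0.0
clock: 23.03
tcp_pos: [0.4705, 0.3273, 0.0688]
tcp_rot: [3.011, -0.003, 0.001]
force: [-0.1, 0.8, -2.5]
width: 0.0296
grasp_force: 20.0
clock: 23.28
tcp_pos: [0.4707, 0.3265, 0.0661]
tcp_rot: [3.015, -0.007, 0.0]
force: [-1.8, 5.0, 4.8]
width: 0.0299
grasp_force: 20.0
```

```bash
echo '{"offsets":[[0,-0.0012,-0.001,0,0,0],[0.002,0,0,0,0,0],[0.001,0,0,0,0,0],[0,0,0,0,0,0],[0,0,0,0,0,0]]}' | python3 nudge.py; 
```

```text
clock: 23.7
tcp_pos: [0.4712, 0.3266, 0.0661]
tcp_rot: [3.01, -0.007, -0.01]
force: [-10.5, 1.2, 8.8]
width: 0.0296
grasp_force: 20.0
```

```bash
echo '{"offsets":[[0,0,-0.0015,0,0,0],[0,0,0,0,0,0]]}' | python3 nudge.py; echo '{"offsets":[[0,0,0,0,0,0],[0,0,0,0,0,0],[0,0,-0.03,0,0,0],[0,0,-0.03,0.065,0,0],[0,0,-0.04,0.065,0,0],[0,0,0,0,0,0],[0,0,0,0,0,0]]}' | python3 nudge.py 0.048; python3 snap.py w10; python3 go.py .474 .3262 .062 0 0 0.1; python3 meas.py w10 .3265; python3 tip.py w10 .3265
```

```text
clock: 23.87
tcp_pos: [0.4731, 0.3264, 0.0669]
tcp_rot: [3.011, -0.006, -0.002]
force: [-0.2, 0.6, -1.7]
width: 0.0295
grasp_force: 20.0
clock: 24.45
tcp_pos: [0.4755, 0.3375, 0.1699]
tcp_rot: [-3.14, 0.008, -0.008]
force: [-0.9, 0.5, -0.4]
width: 0.048
grasp_force: 0.0
rot [ 0.0003 -0.0011 -0.0045] | trans in final frame [-0.      0.0109  0.0055] in current [0.     0.0109 0.0055] | w 0.048101035621407204 0.0 [ 0.1701 -0.2396 -0.091 ] 24.5
view ang 0.043 edges +y(mm): [(-14.25, -2.7), (-11.75, 1.0), (-8.75, -3.9), (0.0, -1.9), (6.0, -2.3), (8.25, 3.8), (11.0, 2.7), (13.25, -1.3), (15.75, 5.3)]
x from .505 at z.073: [137 138 137 138 138 138 138 138 138 138 138 138 138 137 124 104  90  79  81  90  91  92  92  92  92  93  93  93  93  93  93  91  81  79  93  95  95  95  95  96  97  97  97  98  98  98  98  88  86  97 118 125 155 187
 201 205 204 205 207 206 197 166 148 147 152]
beside at z.068: [141 141 141 141 141 142 142 142 142 142 144 150 161 167 178 186 187 187 187 187 185 162 149 161 163 163 164 165 166 167 163 153 152 153 153]
```

```bash
echo '{"offsets":[[0,0.011,-0.01,0,0,0],[0,0,0,0,0,0],[0,0,0,0,0,0]]}' | python3 nudge.py;python3 snap.py w11; python3 go.py .497 -.232 .2 -.085 -.6 0; python3 meas.py w11 .3265
```

```text
clock: 24.75
tcp_pos: [0.4729, 0.3261, 0.1753]
tcp_rot: [3.14, -0.007, -0.004]
force: [-0.2, 0.5, -0.1]
width: 0.0478
grasp_force: 0.0
rot [-0.5981 -0.0216  0.0794] | trans in final frame [0.0716 0.4715 0.2923] in current [ 0.0264  0.5582 -0.0242] | w 0.04780817630746318 0.0 [-0.2972 -0.9254 -0.007 ] 24.8
view ang 0.004 edges +y(mm): [(-14.25, -3.0), (-12.25, 1.1), (-8.5, -4.2), (0.0, -1.9), (6.5, -1.4), (8.5, 3.7), (11.25, 4.7), (13.25, -1.8), (15.75, 5.2)]
```

```bash
echo '{"offsets":[[0.0025,0.041,-0.004,0,0,0],[0.0025,0.041,-0.004,0,0,0],[0.0025,0.041,-0.004,0,0,0],[0.0025,0.041,-0.004,0,0,0],[0.0025,0.041,-0.004,0,0,0],[0.0025,0.041,-0.004,0,0,0],[0.0025,0.041,0,0,0,0],[0.0025,0.041,0,0,0,0],[0.0025,0.041,0,0,0,0],[0.0025,0.041,0,0,0,0]]}' | python3 nudge.py; echo '{"offsets":[[0,0.041,0,0,0,0],[0,0.041,0,0,0,0],[0,0,0,-0.12,-0.004,0.016],[0,0,0,-0.12,-0.004,0.016],[0,0,0,-0.12,-0.004,0.016],[0,0,0,-0.12,-0.004,0.016],[0,0,0,-0.12,-0.004,0.016],[0,0,0,0,0,0],[0,0,0,0,0,0]]}' | python3 nudge.py;python3 snap.py w12; python3 go.py .497 -.232 .052 -.085 -.6 0.1
```

```text
clock: 25.63
tcp_pos: [0.4963, -0.0852, 0.1998]
tcp_rot: [-3.142, 0.006, 0.003]
force: [0.6, 0.6, 0.1]
width: 0.0478
grasp_force: 0.0
clock: 26.38
tcp_pos: [0.4961, -0.1641, 0.1988]
tcp_rot: [2.542, -0.104, -0.032]
force: [0.9, 0.7, -0.6]
width: 0.0481
grasp_force: 0.0
rot [-0.0019 -0.0024  0.0001] | trans in final frame [ 0.0062 -0.0286  0.0597] in current [ 0.0061 -0.0285  0.0597] | w 0.0481044836819501 0.0 [-0.2733 -1.6853  0.602 ] 26.4333
```

```bash
python3 flat.py w12 .497 -.232 .052 -.085;python3 flat.py w12 .497 -.304 .052 -.085
```

```text
flat view ang 0.516
[163 163 163 164 170 190 214 225 229 232 234 236 239 242 244 246 246 246 244 241 237 233 228 223 217 211 204 189 151 107  83  76  74  84 109 114 114 114 114 114 114]
round view ang 0.516
[ 58  58  57  57  66 109 194 223 231 233 235 238 239 240 241 241 240 239 237 235 232 229 226 221 215 209 202 193 182 172 161 150 139 126 109  82  52  44  44  44  43]
tip [237 236 236 236 236 240 236 238 239 236 236 238 238 239]
flat view ang 0.686
[237 237 236 235 231 229 232 235 237 238 240 241 243 245 245 242 228 180 132 114 112 113 112 112 108 102  98  96  96  93  87  92 102 124 155 186 200 174 155 147 144]
round view ang 0.686
[211 211 210 211 214 222 229 233 236 238 240 241 242 243 244 243 240 238 235 230 226 219 211 204 195 187 178 170 160 150 140 131 124 117 101  83  69  64  63  63  63]
tip [115 115 109 104 166 229 231 232 234 236 238 236 235 233]
```

```bash
echo '{"offsets":[[0.003,-0.0285,0.025,0,0,0],[0,0,0.035,0,0,0],[0,0,0.035,0,0,0],[0,0,0.035,0,0,0],[0,0,0.03,0,0,0],[0,0,0,0,0,0],[0,0,0,0,0,0]]}' | python3 nudge.py; python3 go.py .497 -.232 .052 -.085 -.6 0
```

```text
clock: 27.02
tcp_pos: [0.4935, -0.234, 0.0522]
tcp_rot: [2.54, -0.113, -0.032]
force: [-0.3, -0.1, -0.2]
width: 0.048
grasp_force: 0.0
rot [-0.0008  0.0001 -0.0038] | trans in final frame [ 0.0034 -0.002  -0.0011] in current [ 0.0034 -0.002  -0.0011] | w 0.047957071418834346 0.0 [-0.3286 -0.0586 -0.1855] 27.0167
```

```bash
echo '{"offsets":[[0,-0.0015,0,0,0,0],[0,0,0,0,0,0],[0,0,0,0,0,0],[0,0,0,0,0,0],[0,0,0,0,0,0],[0,0,0,0,0,0]]}' | python3 nudge.py 0 40; echo '{"offsets":[[0,0.006,-0.008,0,0,0],[0,0.014,-0.02,0,0,0],[0,0.02,-0.03,0,0,0],[0,0.02,-0.03,0,0,0],[0,0.02,-0.03,0,0,0]]}' | python3 nudge.py; echo '{"offsets":[[0,0,0,0.12,-0.001,-0.009],[0,0,0,0.12,-0.001,-0.009],[0,0,0,0.12,-0.001,-0.009],[0,0,0,0.12,-0.001,-0.009],[0,0,0,0.12,-0.001,-0.009],[0,0,0,0.12,-0.001,-0.009],[0,0,0,0.12,-0.001,-0.009],[0,0,0,0.12,-0.001,-0.009],[0,0,0,0.12,-0.001,-0.009],[0,0,0,0.12,-0.001,-0.009]]}' | python3 nudge.py; python3 go.py .460 .2485 .2 0 .6 0
```

```text
clock: 27.52
tcp_pos: [0.4958, -0.2312, 0.0535]
tcp_rot: [2.538, -0.109, -0.025]
force: [-0.2, 4.7, 6.9]
width: 0.0289
grasp_force: 40.0
clock: 27.93
tcp_pos: [0.4928, -0.23, 0.1953]
tcp_rot: [2.541, -0.108, -0.031]
force: [1.2, -0.1, -3.0]
width: 0.0289
grasp_force: 40.0
clock: 28.77
tcp_pos: [0.4938, -0.2312, 0.1954]
tcp_rot: [-2.537, 0.001, 0.005]
force: [0.6, -0.4, -2.7]
width: 0.029
grasp_force: 40.0
rot [-0.0045  0.0032 -0.0015] | trans in final frame [-0.0338 -0.3986  0.2671] in current [-0.0336 -0.3973  0.2689] | w 0.02904085084783486 39.99670922756195 [ 0.6101 -0.4309 -2.7358] 28.7667
```

```bash
echo '{"offsets":[[-0.0028,-0.0332,0.0224,0,0,0],[-0.0028,-0.0332,0.0224,0,0,0],[-0.0028,-0.0332,0.0224,0,0,0],[-0.0028,-0.0332,0.0224,0,0,0],[-0.0028,-0.0332,0.0224,0,0,0],[-0.0028,-0.0332,0.0224,0,0,0],[-0.0028,-0.0332,0.0224,0,0,0],[-0.0028,-0.0332,0.0224,0,0,0],[-0.0028,-0.0332,0.0224,0,0,0],[-0.0028,-0.0332,0.0224,0,0,0]]}' | python3 nudge.py; echo '{"offsets":[[-0.0028,-0.0332,0.0224,0,0,0],[-0.0028,-0.0332,0.0224,0,0,0],[0,0.0226,0.033,0,0,0],[0,0.0226,0.033,0,0,0],[0,0.0113,0.0165,0,0,0],[0,0,0,0,0,0],[0,0,0,0,0,0],[0,0,0,0,0,0]]}' | python3 nudge.py; python3 go.py .462 .2485 .064 0 .6 0
```

```text
clock: 29.6
tcp_pos: [0.465, 0.1715, 0.1972]
tcp_rot: [-2.542, 0.001, 0.007]
force: [0.9, -0.7, -4.2]
width: 0.0292
grasp_force: 40.0
clock: 30.27
tcp_pos: [0.4611, 0.2498, 0.0995]
tcp_rot: [-2.541, 0.001, 0.003]
force: [-0.2, -0.3, -1.2]
width: 0.0289
grasp_force: 40.0
rot [-0.0004  0.0022 -0.0018] | trans in final frame [0.0009 0.0211 0.0286] in current [0.001  0.0211 0.0286] | w 0.028937200791733328 39.998613595962524 [-0.1836 -0.3366 -1.1913] 30.2667
```

```bash
echo '{"offsets":[[0,0.011,0.016,0,0,0],[0,0.01,0.0126,0,0,0],[0,0,0,0,0,0],[0,0,0,0,0,0],[0,0,0,0,0,0]]}' | python3 nudge.py;python3 go.py .462 .2485 .062 0 .6 0
```

```text
clock: 30.68
tcp_pos: [0.4611, 0.2486, 0.0642]
tcp_rot: [-2.541, 0.002, 0.003]
force: [0.1, -0.6, -3.7]
width: 0.029
grasp_force: 40.0
rot [-0.0003  0.0018 -0.0018] | trans in final frame [0.0009 0.0013 0.0018] in current [0.0009 0.0013 0.0018] | w 0.028977415406286983 39.999046325683594 [ 0.1011 -0.5633 -3.6835] 30.6833
```

```bash
echo '{"offsets":[[0,0.0011,0.0016,0,0,0],[0,0,0,0,0,0],[0,0,0,0,0,0]]}' | python3 nudge.py; echo '{"offsets":[[0,0,0,0,0,0],[0,0,0,0,0,0],[0,0,-0.02,0,0,0],[0,0,-0.03,0,0,0],[0,0,-0.04,0,0,0],[0,0,-0.02,0,0,0]]}' | python3 nudge.py 0.048; echo '{"offsets":[[0,0,0,-0.12,0,0],[0,0,0,-0.12,0,0],[0,0,0,-0.12,0,0],[0,0,0,-0.12,0,0],[0,0,0,-0.12,0,0],[0,0,0,-0.12,0,0],[0,0,0,-0.12,0,0],[0,0,0,-0.12,0,0],[0,0,0,0,0,0],[0,0,0,0,0,0]]}' | python3 nudge.py; python3 go.py .466 .2485 .062 0 -.36 0.1
```

```text
clock: 30.93
tcp_pos: [0.4614, 0.2487, 0.0627]
tcp_rot: [-2.54, 0.001, 0.003]
force: [-2.3, -2.7, 6.0]
width: 0.0292
grasp_force: 40.0
clock: 31.43
tcp_pos: [0.4619, 0.1853, 0.1548]
tcp_rot: [-2.542, 0.002, 0.001]
force: [0.8, 0.0, 0.5]
width: 0.0482
grasp_force: 0.0
clock: 32.27
tcp_pos: [0.4597, 0.1877, 0.1507]
tcp_rot: [2.784, 0.005, -0.009]
force: [-0.9, -0.2, 0.0]
width: 0.0472
grasp_force: 0.0
rot [-0.0024  0.0059  0.0045] | trans in final frame [ 0.0063 -0.0881 -0.0384] in current [ 0.0064 -0.0882 -0.0382] | w 0.047228259237737026 0.0 [-0.8542 -0.1814  0.0401] 32.2667
```

```bash
echo '{"offsets":[[0.002,-0.03,-0.013,0,0.003,0.002],[0.002,-0.03,-0.013,0,0.003,0.002],[0.002,-0.028,-0.012,0,0,0],[0,0,0,0,0,0],[0,0,0,0,0,0]]}' | python3 nudge.py; python3 go.py .466 .2485 .062 0 -.36 0; python3 snap.py w13;  python3 flat.py w13 .466 .2485 .062 0; python3 tip.py w13 .2485
```

```text
clock: 32.68
tcp_pos: [0.4668, 0.2823, 0.1563]
tcp_rot: [2.784, -0.003, 0.002]
force: [-0.2, -0.0, 0.0]
width: 0.0481
grasp_force: 0.0
rot [-0.0023 -0.0008 -0.0022] | trans in final frame [-0.0008 -0.0015  0.1001] in current [-0.0009 -0.0013  0.1001] | w 0.048116815918644924 0.0 [-0.1994 -0.039   0.0465] 32.6833
flat view ang 0.356
[203 203 203 203 201 189 178 185 192 197 194 173 144 139 138 133 130 129 129 127 120 114 113 113 116 118 113 101 120 140 145 164 156 135 123 125 139 146 147 147 147]
round view ang 0.356
[228 229 229 229 229 217 177 146 144 148 150 152 152 154 155 156 156 154 151 149 148 147 145 142 140 137 136 134 130 126 123 119 115 111 108 115 134 144 145 145 145]
tip [141  99 172 219 223 224 234 222 124 212 210 208 210 183]
x from .505 at z.073: [154 153 154 150 132 118 114 113 114 113 113 113 113 113 113 113 114 114 114 114 115 129 162 179 181 181 181 181 181 180 177 179 179 179 179 179 178 175 178 189 208 229 236 237 237 237 237 236 232 197 115 140 200 211
 211 209 207 208 209 206 187 154 196 235 237]
beside at z.068: [236 236 237 236 236 235 236 236 236 236 236 236 236 236 236 236 236 237 235 201 138 134 189 213 212 210 208 209 210 210 199 170 172 216 236]
```

```bash
echo '{"offsets":[[0,-0.0013,0.03,0,0,0],[0,0,0.03,0,0,0],[0,0,0.038,0,0,0],[0,0,0,0,0,0],[0,0,0,0,0,0]]}' | python3 nudge.py; python3 go.py .466 .2485 .062 0 -.36 0; echo '{"offsets":[[0,0,0,0,0,0],[0,0,0,0,0,0],[0,0,0,0,0,0],[0,0,0,0,0,0]]}' | python3 nudge.py 0 20; echo '{"offsets":[[0,0.003,-0.007,0,0,0],[0,0,0,0.113,0,0],[0,0,0,0.113,0,0],[0,0,0,0.113,0,0],[0,0,0,0,0,0],[0,0,0,0,0,0]]}' | python3 nudge.py; python3 go.py .466 .2485 .064 0 -.02 0
```

```text
clock: 33.15
tcp_pos: [0.465, 0.2468, 0.0625]
tcp_rot: [2.78, -0.006, -0.005]
force: [0.7, 1.4, 0.1]
width: 0.0481
grasp_force: 0.0
rot [ 0.0012  0.0044 -0.0036] | trans in final frame [ 0.001  -0.0018 -0.0001] in current [ 0.001  -0.0018 -0.0001] | w 0.048125993679656746 0.0 [0.7113 1.3689 0.0547] 33.15
clock: 33.48
tcp_pos: [0.4679, 0.2496, 0.0659]
tcp_rot: [2.782, -0.003, 0.007]
force: [-0.2, -1.4, 4.3]
width: 0.0293
grasp_force: 20.0
clock: 33.98
tcp_pos: [0.4662, 0.2478, 0.0715]
tcp_rot: [3.119, -0.006, 0.001]
force: [0.5, 0.2, -2.7]
width: 0.0297
grasp_force: 20.0
rot [ 0.0027 -0.0009 -0.0039] | trans in final frame [-0.0002 -0.0009  0.0074] in current [-0.0002 -0.0009  0.0074] | w 0.029704288474693318 19.997537434101105 [ 0.4916  0.1635 -2.7282] 33.9833
```

```bash
echo '{"offsets":[[0.003,-0.0005,0.003,0,0,0],[0.003,0,0,0,0,0],[0.003,0,0,0,0,0],[0,0,0,0,0,0],[0,0,0,0,0,0]]}' | python3 nudge.py; echo '{"offsets":[[0.0015,0,0,0,0,0],[0.0015,0,0,0,0,0],[0,0,0,0,0,0]]}' | python3 nudge.py; python3 go.py .466 .2485 .064 0 -.02 0
```

```text
clock: 34.4
tcp_pos: [0.4757, 0.2497, 0.068]
tcp_rot: [3.121, -0.002, 0.003]
force: [0.2, -0.5, -2.4]
width: 0.029
grasp_force: 20.0
clock: 34.65
tcp_pos: [0.4786, 0.2492, 0.0682]
tcp_rot: [3.121, -0.003, 0.002]
force: [0.5, -0.1, -2.9]
width: 0.0293
grasp_force: 20.0
rot [ 0.0007 -0.0015 -0.0019] | trans in final frame [-0.0126  0.0006  0.0042] in current [-0.0126  0.0007  0.0042] | w 0.029297303832796728 19.997483789920807 [ 0.5403 -0.148  -2.9334] 34.65
```

```bash
echo '{"offsets":[[0.001,0,0,0,0,0],[0.001,0,0,0,0,0],[0,0,0,0,0,0]]}' | python3 nudge.py; echo '{"offsets":[[0,0,0.001,0,0,0],[0,0,0,0,0,0],[0,0,0,0,0,0]]}' | python3 nudge.py
```

```text
clock: 34.9
tcp_pos: [0.4787, 0.2491, 0.0675]
tcp_rot: [3.12, -0.003, -0.005]
force: [-5.6, 1.1, -2.0]
width: 0.0292
grasp_force: 20.0
clock: 35.15
tcp_pos: [0.4787, 0.249, 0.0673]
tcp_rot: [3.12, -0.003, -0.005]
force: [-8.1, -0.0, 3.7]
width: 0.0294
grasp_force: 20.0
```

Contact with the stop. I'll release, rise and check.

```bash
echo '{"offsets":[[0,0,0,0,0,0],[0,0,0,0,0,0],[0,0,-0.03,0,0,0],[-0.002,0,-0.03,0.02,0,0],[-0.003,0,-0.04,0,0,0],[0,0,0,0,0,0],[0,0,0,0,0,0]]}' | python3 nudge.py 0.048; python3 snap.py w14; python3 go.py .497 -.304 .2 -.085 -.6 0; python3 meas.py w14 .2485;python3 tip.py w14 .2485; python3 meas.py w14 .3265
```

```text
clock: 35.73
tcp_pos: [0.4778, 0.2509, 0.1709]
tcp_rot: [-3.14, 0.003, -0.015]
force: [0.2, -0.1, -0.2]
width: 0.048
grasp_force: 0.0
rot [-0.5998 -0.0295  0.0791] | trans in final frame [0.0677 0.4723 0.2849] in current [ 0.022   0.5544 -0.0314] | w 0.04790399320968488 0.0 [-0.1991 -0.7262  0.0732] 35.7833
view ang 0.013 edges +y(mm): [(-14.25, -2.5), (-12.25, 1.1), (-8.75, -4.0), (0.0, -2.4), (5.75, -1.2), (8.25, 4.2), (10.0, 3.2), (13.75, -1.1), (15.5, 4.6)]
x from .505 at z.073: [139 139 138 139 139 139 139 139 139 138 139 139 139 138 134 114  94  80  73  87  91  91  92  92  92  92  92  92  92  92  93  92  80  76  86  93  94  94  94  95  95  95  96  96  96  97  95  86  78 100 169 181 184 186
 185 184 182 184 186 184 168 140 139 144 177]
beside at z.068: [138 138 138 138 138 138 138 138 138 138 138 138 139 139 138 139 138 139 140 146 167 146 145 150 149 149 154 167 177 184 177 144 139 143 172]
view ang -0.262 edges +y(mm): [(-15.75, -3.3), (-13.25, 4.1), (-5.5, -4.4), (3.0, -4.3), (9.0, -3.2), (10.75, 7.8), (13.25, 4.7), (16.0, 5.9)]
```

```bash
echo '{"offsets":[[0.002,0.041,-0.005,0,0,0],[0.002,0.041,-0.005,0,0,0],[0.002,0.041,-0.005,0,0,0],[0.002,0.041,-0.005,0,0,0],[0.002,0.041,-0.005,0,0,0],[0.002,0.041,-0.005,0,0,0],[0.002,0.041,0,0,0,0],[0.002,0.041,0,0,0,0],[0.002,0.041,0,0,0,0],[0.002,0.041,0,0,0,0]]}' | python3 nudge.py; echo '{"offsets":[[0,0.041,0,0,0,0],[0,0.041,0,0,0,0],[0,0,0,-0.12,-0.006,0.016],[0,0,0,-0.12,-0.006,0.016],[0,0,0,-0.12,-0.006,0.016],[0,0,0,-0.12,-0.006,0.016],[0,0,0,-0.12,-0.006,0.016],[0,0,0,0,0,0],[0,0,0,0,0,0]]}' | python3 nudge.py;python3 snap.py w15; python3 go.py .497 -.304 .052 -.085 -.6 0.1;python3 flat.py w15 .497 -.304 .052 -.085
```

```text
clock: 36.62
tcp_pos: [0.4934, -0.1615, 0.1958]
tcp_rot: [-3.141, 0.004, 0.001]
force: [1.2, 0.0, 0.9]
width: 0.0479
grasp_force: 0.0
clock: 37.37
tcp_pos: [0.4936, -0.2402, 0.195]
tcp_rot: [2.543, -0.103, -0.043]
force: [0.7, 0.3, -0.1]
width: 0.0481
grasp_force: 0.0
rot [-0.0017  0.0047  0.0034] | trans in final frame [ 0.0083 -0.0301  0.0543] in current [ 0.0086 -0.03    0.0543] | w 0.047999198172094755 0.0 [ 0.3381 -0.1325  0.4393] 37.4167
flat view ang 0.511
[236 236 235 235 230 223 224 229 233 236 238 240 241 243 245 246 247 246 243 227 179 124 110 111 110 109 107 100  94  93  93  88  84  96 115 130 136 137 137 137 137]
round view ang 0.511
[208 210 211 211 210 213 219 227 232 235 237 239 240 241 242 242 243 243 238 236 236 233 229 224 218 210 202 193 183 173 163 151 139 126 111  83  62  54  53  52  52]
tip [174 171 168 167 201 238 239 238 239 238 237 235 236 239]
```

```bash
echo '{"offsets":[[0.008,-0.03,0.025,0,0.004,0.003],[0,0,0.035,0,0,0],[0,0,0.035,0,0,0],[0,0,0.03,0,0,0],[0,0,0.028,0,0,0],[0,0,0,0,0,0],[0,0,0,0,0,0]]}' | python3 nudge.py; python3 go.py .497 -.304 .052 -.085 -.6 0;  echo '{"offsets":[[0,-0.001,0,0,0,0],[0,0,0,0,0,0],[0,0,0,0,0,0],[0,0,0,0,0,0],[0,0,0,0,0,0],[0,0,0,0,0,0]]}' | python3 nudge.py 0 40; echo '{"offsets":[[0,0.006,-0.008,0,0,0],[0,0.014,-0.02,0,0,0],[0,0.02,-0.03,0,0,0],[0,0.02,-0.03,0,0,0],[0,0.02,-0.03,0,0,0]]}' | python3 nudge.py
```

```text
clock: 38.0
tcp_pos: [0.4959, -0.3053, 0.0537]
tcp_rot: [2.54, -0.114, -0.035]
force: [0.4, -0.4, 0.3]
width: 0.0483
grasp_force: 0.0
rot [-0.0004  0.0027 -0.0035] | trans in final frame [ 0.001  -0.0021  0.0006] in current [ 0.001  -0.0021  0.0006] | w 0.048290873898240695 0.0 [ 0.3695 -0.4313  0.3069] 38.0
clock: 38.5
tcp_pos: [0.4982, -0.3026, 0.0553]
tcp_rot: [2.538, -0.109, -0.029]
force: [-0.5, 5.9, 5.7]
width: 0.0295
grasp_force: 40.0
clock: 38.92
tcp_pos: [0.4961, -0.3017, 0.1979]
tcp_rot: [2.539, -0.109, -0.033]
force: [-0.0, -0.8, -2.2]
width: 0.0292
grasp_force: 40.0
```

```bash
echo '{"offsets":[[0,0,0,0.12,-0.001,-0.009],[0,0,0,0.12,-0.001,-0.009],[0,0,0,0.12,-0.001,-0.009],[0,0,0,0.12,-0.001,-0.009],[0,0,0,0.12,-0.001,-0.009],[0,0,0,0.12,-0.001,-0.009],[0,0,0,0.12,-0.001,-0.009],[0,0,0,0.12,-0.001,-0.009],[0,0,0,0.12,-0.001,-0.009],[0,0,0,0.12,-0.001,-0.009]]}' | python3 nudge.py; python3 go.py .464 .1705 .2 0 .6 0; echo '{"offsets":[[-0.0028,-0.033,0.0222,0,0,0],[-0.0028,-0.033,0.0222,0,0,0],[-0.0028,-0.033,0.0222,0,0,0],[-0.0028,-0.033,0.0222,0,0,0],[-0.0028,-0.033,0.0222,0,0,0],[-0.0028,-0.033,0.0222,0,0,0],[-0.0028,-0.033,0.0222,0,0,0],[-0.0028,-0.033,0.0222,0,0,0],[-0.0028,-0.033,0.0222,0,0,0],[-0.0028,-0.033,0.0222,0,0,0]]}' | python3 nudge.py; echo '{"offsets":[[-0.0028,-0.033,0.0222,0,0,0],[0,-0.022,0.016,0,0,0],[0,0,0,0,0,0],[0,0,0,0,0,0],[0,0,0,0,0,0]]}' | python3 nudge.py; python3 go.py .464 .1705 .075 0 .6 0
```

```text
clock: 39.75
tcp_pos: [0.4969, -0.3031, 0.1979]
tcp_rot: [-2.538, 0.003, 0.007]
force: [0.8, -0.0, -3.0]
width: 0.029
grasp_force: 40.0
rot [-0.0034  0.0043 -0.0035] | trans in final frame [-0.0329 -0.3921  0.2656] in current [-0.0331 -0.3911  0.2671] | w 0.029040528707801737 39.99633014202118 [ 0.7882 -0.0129 -3.0012] 39.75
clock: 40.58
tcp_pos: [0.4687, 0.0971, 0.2001]
tcp_rot: [-2.543, 0.003, 0.008]
force: [1.0, 0.3, -1.3]
width: 0.0293
grasp_force: 40.0
clock: 41.0
tcp_pos: [0.4667, 0.162, 0.1994]
tcp_rot: [-2.543, 0.004, 0.009]
force: [0.4, -1.6, -1.3]
width: 0.029
grasp_force: 40.0
rot [ 0.0011  0.0055 -0.0047] | trans in final frame [-0.0027  0.0632  0.1075] in current [-0.0018  0.0631  0.1076] | w 0.028986529174744705 39.99823451042175 [ 0.371  -1.642  -1.3395] 41.0
```

```bash
echo '{"offsets":[[-0.001,0.018,0.03,0,0.005,-0.005],[0,0.018,0.03,0,0,0],[0,0.018,0.03,0,0,0],[0,0.009,0.0175,0,0,0],[0,0,0,0,0,0],[0,0,0,0,0,0],[0,0,0,0,0,0]]}' | python3 nudge.py; python3 go.py .464 .1705 .063 0 .6 0
```

```text
clock: 41.58
tcp_pos: [0.467, 0.1701, 0.0765]
tcp_rot: [-2.542, 0.001, -0.003]
force: [-0.2, 0.3, -2.3]
width: 0.0293
grasp_force: 40.0
rot [ 0.0005 -0.0022 -0.0003] | trans in final frame [-0.003   0.0073  0.0113] in current [-0.003   0.0072  0.0113] | w 0.029320635202638383 39.99863147735596 [-0.1562  0.2971 -2.321 ] 41.5833
```

```bash
echo '{"offsets":[[-0.003,0.0053,0.0085,0,0,0],[0,0,0,0,0,0],[0,0,0,0,0,0],[0,0.0015,0.002,0,0,0],[0,0,0,0,0,0],[0,0,0,0,0,0]]}' | python3 nudge.py; python3 go.py .464 .1705 .062 0 .6 0
```

```text
clock: 42.08
tcp_pos: [0.4648, 0.1703, 0.0659]
tcp_rot: [-2.542, -0.003, -0.004]
force: [-5.9, -12.1, 18.0]
width: 0.0292
grasp_force: 39.9
rot [-0.0001 -0.0021  0.003 ] | trans in final frame [-0.0008  0.002   0.0034] in current [-0.0009  0.002   0.0034] | w 0.02917600697253391 39.88396346569061 [ -5.863  -12.1268  18.0404] 42.0833
```

```bash
echo '{"offsets":[[0,0.0025,-0.002,0,0,0],[0,0,0,0,0,0],[0,0,0,0,0,0]]}' | python3 nudge.py; echo '{"offsets":[[0,0,0,0,0,0],[0,0,0,0,0,0],[0,0,-0.02,0,0,0],[0,0,-0.03,0,0,0],[0,0,-0.04,0,0,0],[0,0,-0.01,0,0,0]]}' | python3 nudge.py 0.048; echo '{"offsets":[[0,0,0,-0.12,0,0],[0,0,0,-0.12,0,0],[0,0,0,-0.12,0,0],[0,0,0,-0.12,0,0],[0,0,0,-0.12,0,0],[0,0,0,0,0,0],[0,0,0,0,0,0]]}' | python3 nudge.py; python3 go.py .466 .1705 .062 0 0 0.1
```

```text
clock: 42.33
tcp_pos: [0.4642, 0.1684, 0.0645]
tcp_rot: [-2.54, -0.0, -0.004]
force: [0.9, 0.6, 8.2]
width: 0.0293
grasp_force: 39.8
clock: 42.83
tcp_pos: [0.4646, 0.1096, 0.1488]
tcp_rot: [-2.544, 0.0, -0.007]
force: [1.5, -0.1, 1.0]
width: 0.0479
grasp_force: 0.0
clock: 43.42
tcp_pos: [0.4615, 0.1132, 0.1443]
tcp_rot: [-3.14, -0.005, 0.005]
force: [-0.6, 0.6, 0.3]
width: 0.0478
grasp_force: 0.0
rot [-0.0016  0.0029  0.0034] | trans in final frame [ 0.0045 -0.0573 -0.0177] in current [ 0.0046 -0.0573 -0.0177] | w 0.04784417671673785 0.0 [-0.5652  0.6372  0.3257] 43.4167
```

```bash
echo '{"offsets":[[0.002,-0.03,-0.018,0,0.003,0.003],[0.002,-0.027,0,0,0,0],[0,0,0,0,0,0],[0,0,0,0,0,0],[0,0,0,0,0,0]]}' | python3 nudge.py; python3 snap.py w16; python3 go.py .468 .1705 .064 0 0 0; python3 meas.py w16 .1705 .468; python3 tip.py w16 .1705;python3 flat.py w16 .468 .1705 .062 0
```

```text
clock: 43.83
tcp_pos: [0.466, 0.1676, 0.1622]
tcp_rot: [-3.141, 0.007, 0.0]
force: [-0.9, 0.5, 0.6]
width: 0.0478
grasp_force: 0.0
rot [-0.     -0.     -0.0048] | trans in final frame [ 0.0019 -0.003   0.0983] in current [ 0.0018 -0.003   0.0983] | w 0.047861162487395935 0.0 [ 0.2842  0.1234 -0.2913] 43.8833
view ang -0.006 edges +y(mm): [(-14.5, -3.4), (-11.25, 1.7), (-9.25, -5.0), (-0.5, -2.0), (5.75, -2.1), (7.75, 4.9), (10.5, 4.4), (12.25, -2.2), (15.75, 5.3)]
x from .505 at z.073: [153 153 153 147 136 118  93  78  87 100 102 102 102 102 103 103 103 103 103 104 103  96  84  93 105 105 105 106 106 106 106 107 107 107 108 107 101  84  92 110 138 158 158 158 158 159 182 226 226 167 124 173 204 207
 206 206 207 209 208 202 181 161 168 221 238]
beside at z.068: [161 162 165 175 177 186 195 197 197 197 197 198 198 198 198 198 198 198 195 161 137 170 201 206 206 206 207 208 208 204 190 171 183 216 235]
flat view ang -0.006
[156 156 156 156 156 149 134 130 135 140 136 115 106 106 104 102 101 101 101  99  92  89  89  88  89  89  84  83 100 109 115 133 138 129 124 120 138 154 156 156 156]
round view ang -0.006
[174 174 174 174 171 158 141 131 134 140 143 146 148 150 152 153 154 154 153 154 156 156 155 153 151 149 148 146 143 139 136 133 130 127 120 118 134 151 154 159 170]
tip [ 82 109 157 157 158 220 188 152 207 206 208 207 176 169]
```

```bash
echo '{"offsets":[[0.002,-0.002,0.033,0,0,0],[0,0,0.034,0,0,0],[0,0,0.032,0,0,0],[0,0,0,0,0,0],[0,0,0,0,0,0],[0,0,0,0,0,0]]}' | python3 nudge.py; python3 go.py .468 .1705 .064 0 0 0; echo '{"offsets":[[0,0,0,0,0,0],[0,0,0,0,0,0],[0,0,0,0,0,0],[0,0,0,0,0,0],[0,0,-0.003,0,0,0],[0.003,0,0,0,0,0],[0.003,0,0,0,0,0],[0.002,0,0,0,0,0],[0,0,0,0,0,0],[0,0,0,0,0,0]]}' | python3 nudge.py 0 20
```

```text
clock: 44.38
tcp_pos: [0.4699, 0.1702, 0.0657]
tcp_rot: [-3.141, 0.007, -0.006]
force: [-0.1, -0.1, 0.3]
width: 0.048
grasp_force: 0.0
rot [-0.0002 -0.0039 -0.0042] | trans in final frame [-0.0019 -0.0003  0.0017] in current [-0.0019 -0.0003  0.0017] | w 0.04804314423561881 0.0 [-0.0913 -0.0524  0.2611] 44.3833
clock: 45.22
tcp_pos: [0.4766, 0.1707, 0.0669]
tcp_rot: [3.141, -0.005, 0.002]
force: [-0.9, -0.2, -1.4]
width: 0.0294
grasp_force: 20.0
```

```bash
echo '{"offsets":[[0.001,0,0,0,0,0],[0.001,0,0,0,0,0],[0,0,0,0,0,0],[0,0,0,0,0,0]]}' | python3 nudge.py; echo '{"offsets":[[0.001,0,0,0,0,0],[0,0,0,0,0,0],[0,0,0,0,0,0]]}' | python3 nudge.py
```

```text
clock: 45.55
tcp_pos: [0.4788, 0.1707, 0.0672]
tcp_rot: [3.141, -0.005, 0.003]
force: [-0.7, -0.9, -2.3]
width: 0.0296
grasp_force: 20.0
clock: 45.8
tcp_pos: [0.4798, 0.1707, 0.0673]
tcp_rot: [3.141, -0.005, 0.003]
force: [0.6, -0.1, -2.8]
width: 0.0298
grasp_force: 20.0
```

```bash
echo '{"offsets":[[0.001,0,0,0,0,0],[0,0,0,0,0,0],[0,0,0,0,0,0]]}' | python3 nudge.py; echo '{"offsets":[[0.001,0,0.001,0,0,0],[0,0,0,0,0,0],[0,0,0,0,0,0]]}' | python3 nudge.py
```

```text
clock: 46.05
tcp_pos: [0.48, 0.1707, 0.0669]
tcp_rot: [3.141, -0.005, 0.0]
force: [-3.0, -0.4, -1.4]
width: 0.0295
grasp_force: 20.0
clock: 46.3
tcp_pos: [0.4801, 0.1705, 0.0665]
tcp_rot: [3.14, -0.004, -0.005]
force: [-9.9, -1.4, 8.1]
width: 0.0294
grasp_force: 20.0
```

```bash
echo '{"offsets":[[0,0,0,0,0,0],[0,0,0,0,0,0],[0,0,-0.03,0,0,0],[-0.002,0,-0.03,0,0,0],[-0.003,0,-0.04,0,0,0],[0,0,0,0,0,0],[0,0,0,0,0,0]]}' | python3 nudge.py 0.048; python3 snap.py w17; python3 meas.py w17 .1705;python3 tip.py w17 .1705; echo '{"offsets":[[0,-0.039,-0.01,0,0,0],[0,-0.039,-0.01,0,0,0],[0,0,0,0,0,0],[0,0,0,0,0,0]]}' | python3 nudge.py; python3 snap.py w18; python3 meas.py w18 .2485;python3 tip.py w18 .2485;echo '{"offsets":[[0,-0.039,0,0,0,0],[0,-0.039,0,0,0,0],[0,0,0,0,0,0],[0,0,0,0,0,0]]}' | python3 nudge.py; python3 snap.py w19; python3 meas.py w19 .3265;python3 tip.py w19 .3265; 
```

```text
clock: 46.88
tcp_pos: [0.4791, 0.171, 0.1696]
tcp_rot: [-3.141, 0.005, -0.016]
force: [0.2, -0.4, -0.1]
width: 0.0479
grasp_force: 0.0
view ang 0.006 edges +y(mm): [(-14.5, -3.3), (-9.5, -4.5), (-1.25, -2.0), (5.0, -2.0), (7.25, 4.7), (9.5, 3.2), (13.5, -1.3), (15.75, 5.8)]
x from .505 at z.073: [151 151 151 151 151 151 151 151 151 151 151 151 151 148 134 111  92  78  86  99 100 101 101 101 101 102 102 102 103 103 103  97  82  88 101 104 104 105 105 105 106 107 107 107 107 107 101  87  89 112 118 119 129 168
 201 203 203 205 206 202 169 154 156 157 158]
beside at z.068: [154 154 154 154 154 154 154 154 154 154 155 155 155 155 155 155 155 155 156 155 142 124 127 143 164 188 202 204 205 200 172 155 156 161 194]
clock: 47.27
tcp_pos: [0.4762, 0.2498, 0.1849]
tcp_rot: [3.141, -0.0, 0.001]
force: [-0.9, -0.3, -0.8]
width: 0.0476
grasp_force: 0.0
view ang 0.011 edges +y(mm): [(-14.5, -2.5), (-11.5, 1.1), (-9.0, -4.5), (-0.25, -1.9), (6.0, -1.3), (7.75, 3.5), (10.5, 2.5), (15.75, 3.6)]
x from .505 at z.073: [140 139 140 140 139 140 139 139 140 140 140 140 140 139 132 112  94  82  77  87  91
[... 387 characters left out ...]
p_rot: [3.14, -0.003, -0.001]
force: [0.5, -0.5, -0.3]
width: 0.0479
grasp_force: 0.0
view ang 0.006 edges +y(mm): [(-14.25, -2.8), (-11.5, 1.0), (-10.25, 1.1), (-8.75, -4.7), (0.25, -2.2), (6.5, -2.0), (8.5, 3.5), (11.0, 3.9), (13.25, -1.2), (15.75, 4.5)]
x from .505 at z.073: [142 143 143 142 142 142 142 142 142 142 142 142 141 139 129 115  95  82  83  90  93  94  94  94  95  95  95  95  95  96  95  93  83  81  92  96  97  98  98  98  98  98  98  99  99  99  99  91  89 101 122 138 158 209
 208 207 207 208 210 209 202 177 152 148 153]
beside at z.068: [144 144 145 144 145 145 145 145 145 145 145 145 146 146 151 157 173 188 190 189 188 173 158 165 166 166 166 167 168 169 165 161 164 172 175]
```

All three barrels are seated, flats within 0.06 rad and tips at the stop. Now I'll lower the keeper, going over the ball to its far side.

```bash
echo '{"offsets":[[0,0,-0.04,0,0,0],[0.02,0.03,0,0,0,0],[0.02,0.03,0,0,0,0],[0.03,0.03,0,0,0,0],[0.03,0.027,0,0,0,0],[0.035,0,0,0,0,0],[0.035,0,0,0,0,0],[0.034,0,0,0,0,0],[0,0,0,0,0,0],[0,0,0,0,0,0]]}' | python3 nudge.py 0; python3 go.py .68 .2095 .142 0 0 0
```

```text
clock: 48.53
tcp_pos: [0.6805, 0.2069, 0.2245]
tcp_rot: [3.141, -0.01, -0.002]
force: [-0.6, 0.7, 0.2]
width: 0.0003
grasp_force: 0.0
rot [ 0.001   0.0013 -0.0065] | trans in final frame [-0.0005 -0.0026  0.0825] in current [-0.0004 -0.0027  0.0825] | w 0.00029969890506619304 0.0 [-0.6313  0.7135  0.2215] 48.5333
```

```bash
echo '{"offsets":[[0,-0.003,0.028,0,0,0],[0,0,0.028,0,0,0],[0,0,0.027,0,0,0],[0,0,0,0,0,0],[-0.015,0,0,0,0,0],[-0.015,0,0,0,0,0],[-0.015,0,0,0,0,0],[-0.015,0,0,0,0,0],[-0.015,0,0,0,0,0],[0,0,0,0,0,0]]}' | python3 nudge.py; echo '{"offsets":[[-0.015,0,0,0,0,0],[-0.015,0,0,0,0,0],[-0.01,0,0,0,0,0],[-0.01,0,0,0,0,0],[-0.005,0,0,0,0,0],[0,0,0,0,0,0],[0,0,0,0,0,0]]}' | python3 nudge.py
```

```text
clock: 49.37
tcp_pos: [0.6047, 0.2128, 0.1472]
tcp_rot: [-3.141, 0.005, -0.01]
force: [0.6, 1.0, 0.1]
width: 0.0007
grasp_force: 0.3
clock: 49.95
tcp_pos: [0.5498, 0.2129, 0.1433]
tcp_rot: [3.141, -0.005, 0.001]
force: [-0.8, 0.1, 0.1]
width: 0.0002
grasp_force: 0.0
```

```bash
echo '{"offsets":[[-0.004,0,0,0,0,0],[0,0,0,0,0,0],[0,0,0,0,0,0]]}' | python3 nudge.py;echo '{"offsets":[[-0.003,0,0,0,0,0],[0,0,0,0,0,0],[0,0,0,0,0,0]]}' | python3 nudge.py
```

```text
clock: 50.2
tcp_pos: [0.5462, 0.2129, 0.1432]
tcp_rot: [3.141, -0.005, 0.002]
force: [0.4, -0.1, 0.1]
width: 0.0003
grasp_force: 0.4
clock: 50.45
tcp_pos: [0.5433, 0.213, 0.1432]
tcp_rot: [3.141, -0.005, 0.003]
force: [2.5, -0.3, -2.2]
width: 0.0006
grasp_force: 1.2
```

```bash
echo '{"offsets":[[-0.003,0,0,0,0,0],[0,0,0,0,0,0],[0,0,0,0,0,0]]}' | python3 nudge.py; python3 - <<'E'
from h import *
S=env.calibration("scene");D=env.calibration("side")
for n in("scene","side"):
    cv2.imwrite(f"pics/{n}9.png",env.grab_frame(n)[:,:,::-1])
a=cv2.imread("pics/scene9.png")[150:225,295:425]; b=cv2.imread("pics/side9.png")[210:350,270:410]
o=np.zeros((600,800,3),np.uint8); o[:231,:400]=cv2.resize(a,(400,231),interpolation=2); o[200:600,400:]=cv2.resize(b,(400,400),interpolation=2); cv2.imwrite("pics/m2.png",o)
for th in (0,.06,.15,.3):
    t=th-.75;print(th,proj(S,np.array([.579+.08*np.sin(t),.2095,.075+.08*np.cos(t)])),proj(D,np.array([.579+.08*np.sin(t),.2095,.075+.08*np.cos(t)])))
E
```

```text
clock: 50.7
tcp_pos: [0.5427, 0.2129, 0.1438]
tcp_rot: [-3.141, 0.005, -0.014]
force: [10.0, 0.5, -6.3]
width: 0.0006
grasp_force: 5.3
0 [362.54499767 167.84364764] [331.27917483 246.51035036]
0.06 [363.1804317 167.4684525] [329.84455823 245.21209723]
0.15 [364.18573015 167.06374665] [327.55389315 243.3646006 ]
0.3 [365.98217724 166.82563997] [323.41753622 240.59336838]
```

View pics/m2.png

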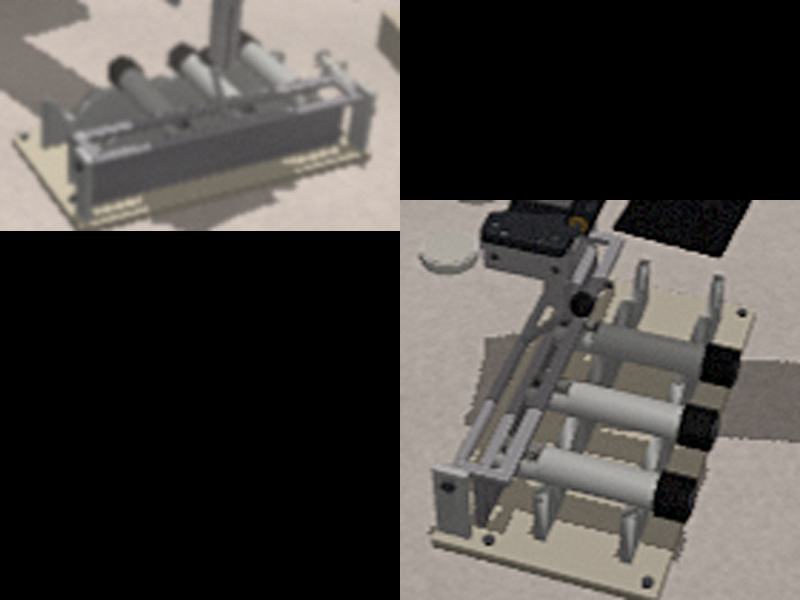

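The composite shows the keeper bar down across the three barrels, with the ball at its original place (582,304 in the composite). I'll retreat and compare the ball with the first picture.

```bash
echo '{"offsets":[[0.012,0,0,0,0,0],[0.015,0,0,0,0,0],[0,0,-0.04,0,0,0],[0,0,-0.04,0,0,0],[0,0,-0.04,0,0,0],[-0.03,0.03,-0.02,0,0,0],[-0.03,0.04,0,0,0,0],[-0.03,0.04,0,0,0,0],[0,0.04,0,0,0,0],[0,0,0,0,0,0]]}' | python3 nudge.py; echo '{"offsets":[[0,0.04,0,0,0,0],[0,0.04,0,0,0,0],[0,0.04,0,0,0,0],[0,0,0,0,0,0]]}' | python3 nudge.py; python3 - <<'E'
from h import *
for n in("scene","side"):
    cv2.imwrite(f"pics/{n}10.png",env.grab_frame(n)[:,:,::-1])
for n,(u0,v0,u1,v1) in (("side",(322,236,342,256)),("scene",(355,160,372,177))):
  for k in ("0","10"):
    g=cv2.cvtColor(cv2.imread(f"pics/{n}{k}.png"),cv2.COLOR_BGR2GRAY)[v0:v1,u0:u1]; ys,xs=np.where(g<45); print(n,k,len(xs),xs.mean()+u0,ys.mean()+v0)
print(env.sense()["clock"],env.sense()["force"])
E
```

```text
clock: 51.63
tcp_pos: [0.4885, 0.0756, 0.2813]
tcp_rot: [3.14, -0.014, 0.002]
force: [0.2, -0.9, -0.2]
width: 0.0002
grasp_force: 0.0
clock: 51.97
tcp_pos: [0.4891, -0.0447, 0.2811]
tcp_rot: [3.14, -0.015, 0.001]
force: [-0.5, 0.2, 0.1]
width: 0.0007
grasp_force: 0.0
side 0 57 331.4736842105263 245.12280701754386
side 10 59 333.10169491525426 246.61016949152543
scene 0 0 nan nan
scene 10 0 nan nan
52.0667 [0.18965187 0.80238316 0.7744167 ]<stdin>:6: RuntimeWarning: Mean of empty slice.
  ret = ret.dtype.type(ret / rcount)
```

```bash
echo '{"offsets":[[-0.005,-0.04,0,0,0,0],[-0.005,-0.04,0,0,0,0],[0,-0.04,0,0,0,0],[0,-0.04,0,0,0,0],[0,-0.04,0,0,0,0],[0,-0.04,0,0,0,0],[0,-0.04,0,0,0,0],[0,0,0,0,0,0],[0,0,0,0,0,0]]}' | python3 nudge.py; python3 snap.py w20; python3 - <<'E'
from h import *
import pickle
from scipy.ndimage import map_coordinates as mc
np.set_printoptions(linewidth=200)
c=pickle.load(open("w20.pkl","rb")); im=cv2.cvtColor(cv2.imread("pics/w20.png"),cv2.COLOR_BGR2GRAY).astype(float)
def s(x,y,z):
    q=proj(c,np.array([x,y,z]),True); return mc(im,[[q[1]],[q[0]]],order=1)[0]
for y in (.1705,.2485,.3265):
    print("seam x .51..",[int(s(x,y-.003,.073)) for x in np.arange(.508,.566,.002)])
    print(" flat across",[int(np.mean([s(x,y+k/1000,.07) for x in (.523,.524,.525,.526)])) for k in range(-18,19)])
E
```

```text
clock: 52.82
tcp_pos: [0.4788, 0.2432, 0.2807]
tcp_rot: [3.141, 0.005, 0.001]
force: [0.6, -0.2, 0.8]
width: 0.0005
grasp_force: 0.0
seam x .51.. [138, 138, 138, 139, 138, 131, 104, 69, 80, 90, 91, 89, 104, 109, 109, 110, 109, 105, 93, 93, 93, 93, 80, 90, 103, 111, 112, 113, 115]
 flat across [137, 137, 137, 135, 130, 123, 120, 113, 104, 96, 92, 89, 86, 84, 84, 83, 78, 74, 71, 70, 70, 69, 64, 65, 77, 87, 100, 110, 114, 113, 111, 107, 103, 100, 99, 113, 127]
seam x .51.. [136, 136, 136, 135, 135, 133, 105, 75, 81, 90, 91, 90, 98, 108, 110, 111, 111, 108, 90, 92, 92, 92, 77, 86, 102, 107, 108, 109, 111]
 flat across [134, 134, 133, 130, 122, 112, 113, 116, 116, 111, 101, 92, 89, 86, 84, 83, 83, 81, 78, 75, 73, 73, 73, 73, 70, 68, 72, 88, 92, 103, 111, 111, 108, 112, 127, 133, 135]
seam x .51.. [225, 225, 225, 225, 226, 217, 160, 126, 148, 154, 154, 155, 174, 188, 189, 191, 190, 187, 145, 153, 154, 150, 116, 144, 145, 185, 189, 190, 190]
 flat across [136, 134, 129, 114, 123, 139, 153, 164, 172, 181, 185, 182, 160, 155, 151, 148, 146, 145, 141, 136, 130, 123, 122, 121, 119, 115, 103, 118, 138, 156, 167, 176, 161, 146, 141, 142, 151]
```

```bash
python3 -c "
from plant import env
print(env.close_job())"
```

```text
the job is handed in; nothing more can be done
None
```

The job is handed in: all three barrels present are in grooves of their own with tips at the stop and flats up within about 0.06 rad, the keeper is fully down, and I moved none of the other things on the bench; the hand-in call gave no verdict.

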